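Sort dressing stones by weight on the tipping chute

ROBOT

A 6-joint arm with a two-finger parallel gripper is mounted at the origin on a cart in front of the work surface, level with it; the furniture and walls round the work are solid. World frame = base frame: x ahead of the robot, y to its left, z up, the work surface at z = 0. Lengths are in m, angles in degrees, forces in N, time in s.
With the tool pointing down it reaches from about 0.35 to 0.875 m from the base axis. Payload 4.2 kg.
Tool frame: the origin (TCP) lies between the finger pads; the fingertips stand 19 mm ahead of it and the grasp point (between the pads) is the TCP; z points along the fingers, y is the line along which they close (so a half turn about z gives the same grasp; the last joint's range is limited). The gripper opens to 87 mm and grips with 3 to 60 N. Pads are 19 mm wide; open, the fingers measure 117 mm over their backs; the gripper's body (75 mm by 190 mm) begins 51 mm behind the grasp point.
Start: joints at [89.473, 22.042, 0.453, 0, -68.411, -14.817], TCP at [0.165, 0.603, 0.242] pointing down, gripper open.
Joint ranges: [-179.83, 179.83], [-69.29, 118.12], [-61.27, 80.66], [-181.25, 117.63], [-171.15, -9.14], [-177.46, 177.46]. Speed limits (degrees/s): [159.86, 159.86, 180, 180, 180, 180].

INTERFACE

Orientations are given as a 3x3 rotation matrix whose columns are the frame's x, y, z axes.
In Python, from station import r gives the robot as it stands.
- The arm moves only by the tool drive_tool, never from a script. Its argument "steps" is one flat list of numbers, 7 for each row, row after row: the turn, a rotation vector about the tool's x, y, z in rad, then the shift along the tool's x, y, z in m, then the opening, from 0 (shut) to 1 (fully open). A call has 1 to 10 rows; each row shifts and turns the commanded pose from where the row before left it, along the tool's axes as they then stand; what a row does not reach is not made up. A row lasts 1/12 s, in which the tool goes at most 41.7 mm and 7.16 degrees, less where a joint would pass 70% of its speed; a pose out of reach is approached as far as the arm can. A call is refused whole if a number of a shift passes 0.0417 or a number of a turn 0.125, either way. A call with a gripper value outside its range is refused whole. The fingers move at their own pace and stop on an object; the grip force is fixed at half the most. Time passes only in rows, so rows that do not move let the fingers close. It gives the time, the measured TCP pose, the force, the opening and the grip force at its end, in the units of the state.
- r.sense(): the state, without advancing time (a new reading comes with each control period).
- r.capture(name): name is "scene" or "top" or "wrist"; returns the picture (400x640x3 uint8, blue, green, red); there is no depth.
- r.camera_params(name): a dict with "camera_matrix" (3x3 intrinsics, pixels), "extrinsics" (4x4, takes a point from world to camera coordinates). Camera axes: x right, y down, z forward; pixel columns grow to the right and rows downward; lengths in m; the calibration is good to about 2 mm. The wrist camera is an equidistant fisheye: a pixel r from the principal point sees the ray r / f radians off the axis. A picture is of the moment at which its call begins: read the wrist's pose just before it. camera_params takes no time and is no camera call; for the wrist camera it gives the pose at the moment of the call.
- r.finish_job(): hands the job in; it is judged then, once.
The state is a dict: "time_s": time; "joints": joint angles; "joint_velocities": joint speeds; "effort": joint torques, N m; "tcp_pos": TCP position; "ee_rot": TCP orientation; "wrist_force": force on the tool from outside, world axes, zero at the start; "moment": the same for the moment, N m; "gripper_width": opening from 0.0 (shut) to 1.0 (fully open); "gripper_force": force on a finger pad.
Only numpy, scipy, OpenCV 4.12 (cv2) and the standard library are available. Lean on these libraries where they do the work, as an engineer would, in place of code of your own. Each camera call takes 0.05 s, during which the arm holds its last target. There are 200 camera calls.

TASK

Lift the green tin off the tail pan of the tipping sorter, where it keeps the rocker from tipping, and set it upright on the cork mat. Then sort the small cream dressing stones: set on the yellow patch of the rocker and let go gently, without pushing the deck down, a dense stone tips the rocker by its own weight and slides into the steel-floored catch tray, which is the only way it may get there (never hold a dense stone in or over the catch tray yourself), while a porous stone leaves the rocker level and goes into the flat wooden tray. When every stone is sorted, stand the tin back on the tail pan between its pins, and leave the other things on the bench alone.

Things in the scene. Friction and masses are not known exactly. Their poses are not given: they have to be found in the camera images.
- stone_a: small pale cream block-shaped dressing stone, 28 (its x) x 52 (its y) x 24 mm, slightly dished on top; origin at the centre of its underside as it lies at the start. All look alike; it is either a dense one (about 100 to 120 g) or a porous one (about 36 to 44 g), which cannot be seen. May be absent
- stone_b: small pale cream block-shaped dressing stone, 28 (its x) x 52 (its y) x 24 mm, slightly dished on top; origin at the centre of its underside as it lies at the start. All look alike; it is either a dense one (about 100 to 120 g) or a porous one (about 36 to 44 g), which cannot be seen. May be absent
- stone_c: small pale cream block-shaped dressing stone, 28 (its x) x 52 (its y) x 24 mm, slightly dished on top; origin at the centre of its underside as it lies at the start. All look alike; it is either a dense one (about 100 to 120 g) or a porous one (about 36 to 44 g), which cannot be seen. May be absent
- stone_d: small pale cream block-shaped dressing stone, 28 (its x) x 52 (its y) x 24 mm, slightly dished on top; origin at the centre of its underside as it lies at the start. All look alike; it is either a dense one (about 100 to 120 g) or a porous one (about 36 to 44 g), which cannot be seen. May be absent
- stone_e: small pale cream block-shaped dressing stone, 28 (its x) x 52 (its y) x 24 mm, slightly dished on top; origin at the centre of its underside as it lies at the start. All look alike; it is either a dense one (about 100 to 120 g) or a porous one (about 36 to 44 g), which cannot be seen. May be absent
- stone_f: small pale cream block-shaped dressing stone, 28 (its x) x 52 (its y) x 24 mm, slightly dished on top; origin at the centre of its underside as it lies at the start. All look alike; it is either a dense one (about 100 to 120 g) or a porous one (about 36 to 44 g), which cannot be seen. May be absent
- park_tin: small round green tin with a white lid (paper label), 64 mm across and 38 mm tall, 120 g; origin at the centre of its underside; it starts standing on the tail pan of the rocker
- tip_sorter: fixed stand of the tipping sorter, turned a little from start to start; origin on the bench under the rocker's pivot axis. Its x axis is the pivot axis (points away from the robot); the rocker tips toward its -y side, where the catch tray is. Two green cheeks (to 145 mm height, 51 mm either side of the middle) carry the pivot
- catch_floor (a point): centre of the catch tray's steel floor, 11 mm above the bench, 122 mm to the -y side of the pivot, axes as tip_sorter. Inside 100 mm (x) by 145 mm (y); green walls: side walls to 52 mm and far wall to 75 mm above the bench, the wall next to the pivot to 95 mm
- rocker (a joint): tilt of the aluminium rocker, rad: 0 level (its rest), 0.6 fully tipped toward the catch tray. A counterweight on the tail brings it back to level. Without the tin a load of 70 g on the load spot just tips it; a dense stone tips it if its centre is set 38 to 65 mm from the pivot axis, a porous one never does there unless pushed or dropped. With the tin on the pan it cannot be tipped by a stone. Tipping, sliding off and swinging back take about 1.5 s
- load_spot (a point): centre of the yellow patch (60 mm in x by 56 mm in y) on top of the slippery deck, 151 mm above the bench, 50 mm to the -y side of the pivot. The deck is 90 mm wide in x, with rails 8 mm high along its sides (84 mm apart inside), a 10 mm high stop 75 mm behind the spot toward the tail, and a bare lip 35 mm ahead of the spot. It tips with the rocker
- park_pan (a point): centre of the top of the round dark tail pan (84 mm across), 151 mm above the bench when level, 71 mm to the +y side of the pivot. Four brass pins 7 mm high stand round it 39.5 mm from its centre (tin clearance about 5 mm all round), on the diagonals of the x and y axes, so fingers may come down along x or y. It tips with the rocker
- wood_tray: fixed flat wooden tray for the porous stones, outside 190 mm (its x) x 106 mm (its y), walls 5 mm thick and 18 mm high, floor 5 mm above the bench; origin under its centre. Stones lie in it side by side
- cork_mat: fixed round cork mat, 92 mm across, 3 mm thick; origin at the centre of its underside
- pencil: orange pencil, 163 mm long, a bystander; origin at its middle
- tape_roll: roll of masking tape, 89 mm across, 24 mm tall, a bystander; origin at the centre of its underside
- screwdriver: screwdriver with red handle, 202 mm long, a bystander; origin at its middle

How it is judged:
By the outcome, as a careful person would: the job done as asked, in the order asked, and still so for the second after the job is handed in, with the robot touching nothing.
Of stone_a, stone_b, stone_c, stone_d, stone_e, stone_f only 4 to 5 are there at a start; the rules pass over those that are not, and their reading is None.
At some moment in a run one of stone_a, stone_b, stone_c, stone_d, stone_e, stone_f may be knocked a few centimetres aside while the robot is not near it.
Once in a run the grip may slacken for a moment while it holds something.
It also fails if it takes over 210 s, if anything falls off the work surface, if the arm or the gripper's body presses on something with over 40 N, if the wrist force passes 120 N, or if a joint passes its speed limit or range.

## Working session

There is one attempt and no reset: what is moved stays moved. The work goes in short steps, Python scripts to look and compute and a tool call to move; the robot and the scene stay as the last step left them, time stands still between calls to the robot, and variables do not carry over. Pictures are saved under pics/ and viewed, at most 14 in all, crops included, and the job is handed in when it is done.

Besides the shell and the picture viewer there is one more tool, called after ">>>" by a JSON object that holds its "api" and its "payload", one argument or row to a line. drive_tool: Moves the arm, as the interface text tells. Its arguments: {"type":"object","properties":{"steps":{"type":"array"}},"required":["steps"]}

```bash
mkdir -p pics && ls && python3 - <<'E'
from station import r
import cv2,numpy as np
s=r.sense();print({k:np.round(v,3).tolist() for k,v in s.items()})
for n in("scene","top"):
    im=r.capture(n);cv2.imwrite(f"pics/{n}0.png",im)
    p=r.camera_params(n);print(n,np.round(p["camera_matrix"],1).tolist(),np.round(p["extrinsics"],3).tolist())
E
```

```text
pics
{'time_s': 0.0, 'joints': [89.473, 22.092, 0.38, -0.031, -68.411, -14.818], 'joint_velocities': [0.068, 0.058, 0.012, 0.123, 0.002, 0.011], 'effort': [0.001, -39.067, 18.741, 4.22, 0.011, -0.0], 'tcp_pos': [0.165, 0.602, 0.24], 'ee_rot': [[0.964, -0.265, -0.001], [-0.265, -0.964, -0.002], [0.0, 0.002, -1.0]], 'wrist_force': [-0.246, -0.309, 0.296], 'moment': [0.007, 0.002, -0.003], 'gripper_force': 0.0, 'gripper_width': 1.005}
scene [[490.5, 0.0, 326.5], [0.0, 490.5, 197.7], [0.0, 0.0, 1.0]] [[-0.999, 0.032, -0.011, 0.523], [0.031, 0.738, -0.674, -0.014], [-0.013, -0.674, -0.739, 1.859], [0.0, 0.0, 0.0, 1.0]]
top [[378.3, 0.0, 312.3], [0.0, 378.3, 196.3], [0.0, 0.0, 1.0]] [[0.01, -1.0, 0.012, 0.078], [-0.999, -0.011, -0.05, 0.516], [0.05, -0.012, -0.999, 1.142], [0.0, 0.0, 0.0, 1.0]]
```

View pics/top0.png

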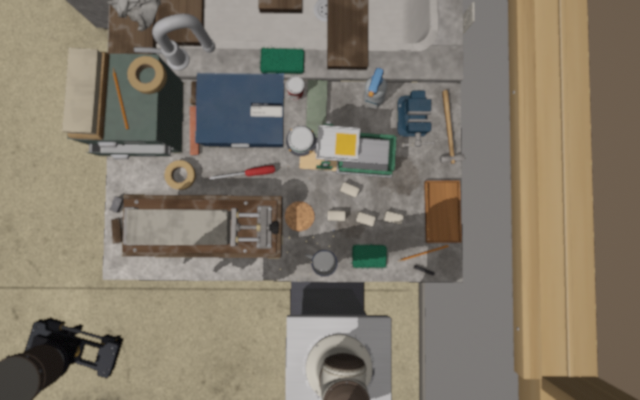

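View pics/scene0.png

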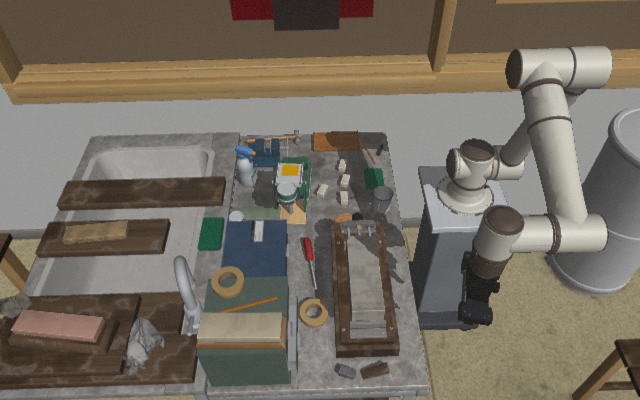

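The top view shows four stones at about (351,188), (337,215), (366,218), (394,216). The tin is at (300,140), the yellow patch at (345,144), the catch tray at (376,153), the cork mat at (299,216) and the wooden tray at (442,211).

```bash
cat > h.py <<'E'
from station import r
import cv2,numpy as np
from scipy.spatial.transform import Rotation as Rn
def ray(n,px,p=None):
    p=p or r.camera_params(n);K=np.array(p["camera_matrix"]);T=np.array(p["extrinsics"])
    v=np.array([(px[0]-K[0,2])/K[0,0],(px[1]-K[1,2])/K[1,1],1.])
    if n=="wrist":
        q=np.hypot(v[0],v[1]);v=np.array([v[0]/q*np.sin(q),v[1]/q*np.sin(q),np.cos(q)]) if q>1e-9 else np.array([0,0,1.])
    return -T[:3,:3].T@T[:3,3],T[:3,:3].T@v
def at(n,px,z,p=None):
    o,d=ray(n,px,p);return o+d*(z-o[2])/d[2]
def proj(n,P,p=None):
    p=p or r.camera_params(n);K=np.array(p["camera_matrix"]);T=np.array(p["extrinsics"])
    c=T[:3,:3]@np.array(P)+T[:3,3]
    if n=="wrist":
        a=np.hypot(c[0],c[1]);q=np.arctan2(a,c[2]);m=c[:2]/a*q if a>0 else c[:2]*0
    else:m=c[:2]/c[2]
    return np.array([K[0,0]*m[0]+K[0,2],K[1,1]*m[1]+K[1,2]])
def tri(r1,r2):
    (a,u),(b,v)=r1,r2;u=u/np.linalg.norm(u);v=v/np.linalg.norm(v)
    s=np.linalg.lstsq(np.c_[u,-v],b-a,rcond=None)[0];p,q=a+s[0]*u,b+s[1]*v
    return (p+q)/2,np.linalg.norm(p-q)
def go(p,yaw=None):
    """tool-frame shift and turn to reach point p with tool down, tool y axis heading yaw deg (mod 180)"""
    s=r.sense();R=np.array(s["ee_rot"]);t=np.array(s["tcp_pos"]);w=np.zeros(3)
    if yaw is not None:
        best=None
        for k in(0,180):
            a=np.radians(yaw+k);y=np.array([np.cos(a),np.sin(a),0]);z=np.array([0,0,-1.]);G=np.c_[np.cross(y,z),y,z]
            q=Rn.from_matrix(R.T@G).as_rotvec()
            if best is None or np.linalg.norm(q)<np.linalg.norm(best):best=q
        w=best
    d=R.T@(np.array(p)-t)
    print("tcp",t.round(4),"turn",w.round(3),"shift now",d.round(4),"shift after turn",(Rn.from_rotvec(w).inv().apply(d)).round(4),"F",np.round(s["wrist_force"],1),"j6",round(s["joints"][5],0),"t",round(s["time_s"],1),"w",round(s["gripper_width"],3))
E
python3 - <<'E'
from h import *
for n,px,z in [("s1",(351,188),.024),("s2",(337,215),.024),("s3",(366,218),.024),("s4",(394,216),.024),("tin",(300,138),.189),("spot",(345,144),.151),("catch",(376,153),.04),("mat",(299,216),0),("wood",(442,211),.01)]: print(n,at("top",px,z).round(3))
go([.52,.03,.33],0); print(r.camera_params("wrist")["camera_matrix"])
E
```

```text
s1 [ 0.541 -0.033  0.024]
s2 [0.459 0.009 0.024]
s3 [ 0.451 -0.079  0.024]
s4 [ 0.458 -0.164  0.024]
tin [0.658 0.119 0.189]
spot [ 0.651 -0.002  0.151]
catch [ 0.646 -0.106  0.04 ]
mat [0.455 0.124 0.   ]
wood [ 0.475 -0.314  0.01 ]
tcp [0.1652 0.6022 0.2406] turn [ 2.000e-03 -1.000e-03  1.303e+00] shift now [ 0.4936  0.4581 -0.0885] shift after turn [ 0.5722 -0.3548 -0.0894] F [-1.1 -0.1  0.4] j6 -15.0 t 0.1 w 0.996
[[309.70691629   0.         313.29746215]
 [  0.         309.70691629 195.33731161]
 [  0.           0.           1.        ]]
```

>>> {"api": "drive_tool", "payload": {
  "steps": [0, 0, 0, 0.028, 0.026, -0.009, 1, 0, 0, 0, 0.028, 0.026, -0.009, 1, 0, 0, 0, 0.028, 0.026, -0.009, 1, 0, 0, 0, 0.028, 0.026, -0.009, 1, 0, 0, 0, 0.028, 0.026, -0.009, 1, 0, 0, 0, 0.028, 0.026, -0.009, 1, 0, 0, 0, 0.028, 0.026, -0.009, 1, 0, 0, 0, 0.028, 0.026, -0.009, 1, 0, 0, 0, 0.028, 0.026, -0.009, 1, 0, 0, 0, 0.028, 0.026, -0.009, 1]
}}

```text
time_s: 0.93
tcp_pos: [0.3668, 0.2759, 0.3318]
ee_rot: [[0.964, -0.264, -0.0], [-0.264, -0.964, -0.0], [-0.0, 0.0, -1.0]]
wrist_force: [0.9, 0.8, -0.3]
gripper_width: 0.999
gripper_force: 0.0
```

>>> {"api": "drive_tool", "payload": {
  "steps": [0, 0, 0, 0.027, 0.025, 0, 1, 0, 0, 0, 0.027, 0.025, 0, 1, 0, 0, 0, 0.027, 0.025, 0, 1, 0, 0, 0, 0.027, 0.025, 0, 1, 0, 0, 0, 0.027, 0.025, 0, 1, 0, 0, 0, 0.027, 0.025, 0, 1, 0, 0, 0.12, 0.027, 0.025, 0, 1, 0, 0, 0.12, 0, 0, 0, 1, 0, 0, 0.12, 0, 0, 0, 1, 0, 0, 0.12, 0, 0, 0, 1]
}}

```text
time_s: 1.77
tcp_pos: [0.5026, 0.0581, 0.3307]
ee_rot: [[0.728, -0.686, -0.002], [-0.686, -0.728, -0.0], [-0.001, 0.001, -1.0]]
wrist_force: [0.3, 0.4, 0.7]
gripper_width: 0.996
gripper_force: 0.0
```

>>> {"api": "drive_tool", "payload": {
  "steps": [0, 0, 0.12, 0, 0, 0, 1, 0, 0, 0.12, 0, 0, 0, 1, 0, 0, 0.12, 0, 0, 0, 1, 0, 0, 0.12, 0, 0, 0, 1, 0, 0, 0.12, 0, 0, 0, 1, 0, 0, 0.12, 0, 0, 0, 1, 0, 0, 0.103, 0, 0, 0, 1, 0, 0, 0, 0, 0, 0, 1]
}}

```text
time_s: 2.43
tcp_pos: [0.5022, 0.0591, 0.3311]
ee_rot: [[-0.002, -1.0, -0.001], [-1.0, 0.002, -0.0], [0.0, 0.001, -1.0]]
wrist_force: [-0.6, -1.1, -0.1]
gripper_width: 0.994
gripper_force: 0.0
```

```bash
python3 - <<'E'
from h import *
go([.52,.03,.33],0)
im=r.capture("wrist");cv2.imwrite("pics/w0.png",im);p=r.camera_params("wrist");np.save("w0.npy",p["extrinsics"])
T=np.array(p["extrinsics"]);print((-T[:3,:3].T@T[:3,3]).round(3),T[:3,:3].round(2).tolist())
E
```

```text
tcp [0.5022 0.0591 0.3311] turn [ 0.001 -0.    -0.002] shift now [ 0.029  -0.0178  0.0011] shift after turn [ 0.0291 -0.0178  0.0011] F [-0.6 -1.1 -0.1] j6 -25.0 t 2.4 w 0.994
[ 0.502 -0.024  0.473] [[-1.0, -0.0, 0.0], [-0.0, 0.96, 0.3], [-0.0, 0.3, -0.96]]
```

View pics/w0.png

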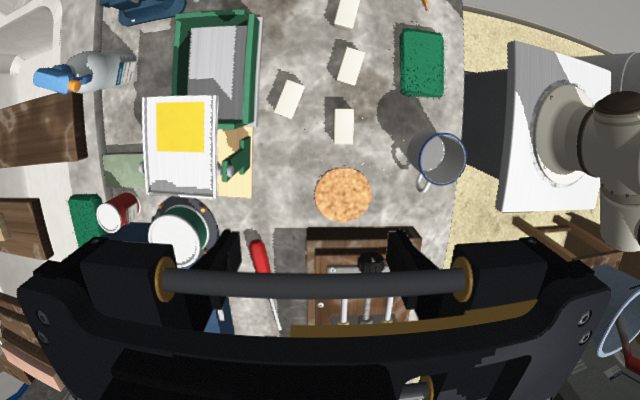

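Wrist view: the tin lid is at (175,235), the yellow patch at (180,127) and the cork mat at (343,194). Stones are at (288,98), (343,126), (349,65) and (347,10). I'll segment these and back-project, with a second wrist view to get heights.

```bash
cat >> h.py <<'E'
def seg(im,kind,amin=150):
    b,g,rr=[im[...,i].astype(int) for i in range(3)]
    hsv=cv2.cvtColor(im,cv2.COLOR_BGR2HSV);H,S,V=[hsv[...,i].astype(int) for i in range(3)]
    m={"yellow":(H>20)&(H<33)&(S>150)&(V>120),"stone":(V>165)&(H>12)&(H<32)&(S>15)&(S<75),"cork":(H>5)&(H<20)&(S>80)&(V>130),"lid":(V>190)&(S<30)}[kind].astype(np.uint8)
    m=cv2.morphologyEx(m,cv2.MORPH_OPEN,np.ones((3,3)))
    return [c[:,0,:].astype(float) for c in cv2.findContours(m,cv2.RETR_EXTERNAL,cv2.CHAIN_APPROX_NONE)[0] if cv2.contourArea(c)>amin]
def rects(im,p,kind,z,amin=150,n="wrist"):
    out=[]
    for c in seg(im,kind,amin):
        P=np.array([at(n,q,z,p)[:2] for q in c])*1000
        (cx,cy),(w,h),a=cv2.minAreaRect(P.astype(np.float32))
        if w<h: w,h,a=h,w,a+90
        out.append((round(cx/1000,4),round(cy/1000,4),round(w),round(h),round((a+90)%180-90,1),c.mean(0).round().tolist()))
    return out   # centre, long, short (mm), heading of the long side (deg), pixel
E
python3 - <<'E'
from h import *
im=cv2.imread("pics/w0.png");p={"camera_matrix":r.camera_params("wrist")["camera_matrix"],"extrinsics":np.load("w0.npy")}
for k,z in(("stone",.024),("yellow",.151),("cork",.003),("lid",.189)):
    print(k);[print("  ",q) for q in rects(im,p,k,z) if q[0]<.8]
E
```

```text
stone
   (0.5946, 0.3536, 88, 38, -77.3, [264.0, 315.0])
   (0.6317, 0.3542, 93, 47, -89.2, [241.0, 320.0])
   (-0.0976, 0.1395, 115, 54, -14.8, [591.0, 211.0])
   (0.7854, 0.1186, 45, 31, -16.3, [146.0, 198.0])
   (0.5963, 0.1239, 132, 86, -37.2, [251.0, 204.0])
   (0.5188, 0.1183, 98, 56, -89.5, [301.0, 195.0])
   (0.1468, 0.1242, 308, 180, 16.9, [496.0, 219.0])
   (0.3541, 0.1197, 158, 102, -19.9, [406.0, 195.0])
   (0.5563, 0.0538, 76, 57, -2.0, [271.0, 155.0])
   (0.4692, 0.0493, 98, 40, -17.9, [335.0, 151.0])
   (0.6351, 0.0359, 47, 22, 86.6, [222.0, 145.0])
   (0.4197, 0.0172, 48, 22, 1.4, [367.0, 131.0])
   (0.2994, -0.021, 62, 56, 36.2, [444.0, 110.0])
   (0.5197, -0.01, 125, 66, 26.5, [298.0, 109.0])
   (0.5278, -0.0865, 95, 27, 5.6, [298.0, 59.0])
   (0.4054, -0.0904, 70, 39, -89.8, [379.0, 58.0])
   (0.102, -0.1367, 342, 99, 0.2, [518.0, 43.0])
   (0.3386, -0.1704, 41, 23, -82.5, [422.0, 14.0])
   (0.4127, -0.1582, 48, 48, 4.3, [373.0, 15.0])
   (0.5143, -0.1545, 80, 46, 32.0, [303.0, 18.0])
yellow
   (0.6493, -0.0036, 58, 54, -3.8, [180.0, 126.0])
cork
   (0.4541, 0.1212
[... 391 characters left out ...]
5217, 0.0662, 64, 56, -81.5, [288.0, 205.0])
   (0.7512, 0.0432, 42, 34, 74.0, [95.0, 182.0])
   (0.6017, 0.0371, 82, 20, 76.0, [212.0, 173.0])
   (0.4976, -0.0001, 19, 16, -89.8, [318.0, 129.0])
   (0.3649, -0.0123, 24, 13, 75.6, [454.0, 122.0])
   (0.4532, 0.0079, 73, 36, -26.2, [364.0, 140.0])
   (0.6324, 0.0091, 92, 76, 85.6, [185.0, 136.0])
   (0.2016, 0.0168, 178, 132, 0.0, [539.0, 168.0])
   (0.5219, -0.0279, 78, 54, -84.8, [287.0, 96.0])
   (0.1699, -0.0792, 112, 55, 0.2, [584.0, 77.0])
   (0.4615, -0.0663, 51, 24, 72.5, [356.0, 58.0])
   (0.5968, -0.0672, 66, 43, 86.7, [214.0, 57.0])
   (0.3722, -0.0877, 95, 37, -67.8, [447.0, 47.0])
   (0.4662, -0.1098, 29, 27, 76.3, [353.0, 13.0])
```

>>> {"api": "drive_tool", "payload": {
  "steps": [0, 0, 0, -0.025, -0.02, 0, 1, 0, 0, 0, -0.025, -0.02, 0, 1, 0, 0, 0, -0.025, -0.02, 0, 1, 0, 0, 0, -0.025, -0.02, 0, 1, 0, 0, 0, 0, 0, 0, 1, 0, 0, 0, 0, 0, 0, 1]
}}

```text
time_s: 2.98
tcp_pos: [0.5829, 0.1602, 0.3298]
ee_rot: [[0.004, -1.0, -0.003], [-1.0, -0.004, -0.001], [0.001, 0.003, -1.0]]
wrist_force: [-0.8, 0.0, 0.1]
gripper_width: 1.0
gripper_force: 0.0
```

```bash
python3 - <<'E'
from h import *
go([.65,.12,.33],0)
p=r.camera_params("wrist");im=r.capture("wrist");cv2.imwrite("pics/w1.png",im);np.save("w1.npy",p["extrinsics"])
for k,z in(("stone",.024),("yellow",.151),("cork",.003),("lid",.189)):
    print(k);[print("  ",q) for q in rects(im,p,k,z) if q[0]<.8]
E
```

```text
tcp [0.5829 0.1602 0.3298] turn [ 0.003 -0.001  0.004] shift now [ 0.0405 -0.067  -0.0003] shift after turn [ 0.0402 -0.0671 -0.0002] F [-0.8  0.   0.1] j6 -30.0 t 3.0 w 1.0
stone
   (0.6474, 0.293, 66, 23, 86.9, [270.0, 240.0])
   (0.5247, 0.153, 78, 52, -47.6, [351.0, 152.0])
   (0.7917, 0.1357, 64, 40, -87.7, [178.0, 148.0])
   (0.5237, 0.0909, 49, 42, -17.1, [355.0, 116.0])
   (0.0829, 0.1957, 671, 274, 0.5, [514.0, 167.0])
   (0.4414, 0.0594, 34, 22, 11.4, [409.0, 95.0])
   (0.422, 0.0213, 46, 19, 1.5, [419.0, 70.0])
   (0.2992, -0.0226, 72, 37, 80.4, [491.0, 54.0])
   (0.5493, 0.0556, 263, 152, 50.7, [336.0, 91.0])
   (0.239, -0.0962, 94, 67, 16.3, [514.0, 18.0])
yellow
   (0.6494, -0.0036, 59, 54, -4.0, [249.0, 30.0])
cork
   (0.6565, 0.4527, 35, 25, 2.3, [274.0, 311.0])
   (0.4549, 0.1219, 90, 90, -86.9, [394.0, 134.0])
lid
   (0.7089, 0.1813, 66, 21, -89.9, [189.0, 210.0])
   (0.4102, 0.1713, 99, 56, -79.7, [478.0, 195.0])
   (0.6116, 0.1809, 135, 38, -87.4, [284.0, 212.0])
   (0.4657, 0.1282, 36, 27, 38.3, [433.0, 157.0])
   (0.6713, 0.1171, 93, 61, -1.5, [225.0, 152.0])
   (0.5548, 0.1068, 64, 56, -81.0, [338.0, 144.0])
   (0.7728, 0.1, 78, 36, -66.4, [130.0, 134.0])
   (0.5301, 0.0405, 18, 15, -86.8, [371.0, 65.0])
   (0.2347, 0.0627, 177, 126, -0.3, [574.0, 121.0])
   (0.559, 0.0413, 26, 22, 77.2, [336.0, 65.0])
   (0.4869, 0.0501, 76, 33, -42.8, [417.0, 78.0])
   (0.2024, -0.0398, 112, 48, -0.2, [604.0, 40.0])
   (0.6042, 0.0356, 80, 5, 86.3, [287.0, 59.0])
   (0.4959, -0.0182, 28, 21, 71.3, [407.0, 9.0])
   (0.5579, -0.0017, 46, 46, -37.9, [341.0, 18.0])
   (0.6444, 0.0218, 90, 71, 86.1, [254.0, 51.0])
```

View pics/w1.png

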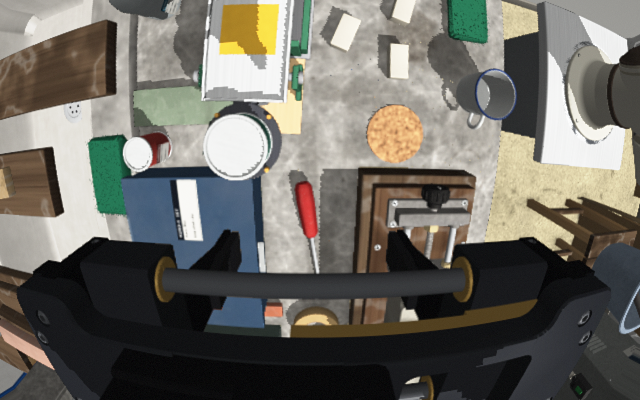

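The second view agrees with the first: the patch is at (0.649,-0.004) at height 0.151 with heading -4°, and the cork is at (0.4545,0.1215). The tin lid centre is near pixel (237,146) here.

```bash
python3 - <<'E'
from h import *
K=r.camera_params("wrist")["camera_matrix"]
p0={"camera_matrix":K,"extrinsics":np.load("w0.npy")};p1={"camera_matrix":K,"extrinsics":np.load("w1.npy")}
print(at("wrist",(237,146),.189,p1),at("wrist",(176,236),.189,p0))
print(tri(ray("wrist",(237,146),p1),ray("wrist",(176,236),p0)))
# lid mask circle in w1
im=cv2.imread("pics/w1.png")
for q in[(.6577,.1171,.189)]:print(proj("wrist",q,p1),proj("wrist",q,p0))
g=cv2.cvtColor(im,cv2.COLOR_BGR2GRAY);c=cv2.HoughCircles(cv2.medianBlur(g[100:195,190:290],3),cv2.HOUGH_GRADIENT,1,40,param1=150,param2=15,minRadius=27,maxRadius=38)
print(c+np.array([190,100,0]))
# stones tri: w0 pixel vs w1 pixel
for a,b in(((288,98),(346,32)),((343.5,126),(398.5,61))):print(tri(ray("wrist",a,p0),ray("wrist",b,p1)))
go([.6577,.117,.26],-4)
E
```

```text
[0.65322975 0.11617253 0.189     ] [0.64986407 0.11008099 0.189     ]
(array([0.65772774, 0.1180216 , 0.17297385]), np.float64(0.0012251400693716848))
[232.47398889 147.08641462] [170.78346034 241.52295326]
[[[234.5        147.5         32.90000153]]]
(array([ 0.53647369, -0.02956032,  0.02141069]), np.float64(0.003476831044547392))
(array([0.45705399, 0.01038029, 0.01895551]), np.float64(0.000371302264631761))
tcp [0.5824 0.1593 0.3305] turn [ 0.002 -0.001  0.072] shift now [ 0.0424 -0.0753  0.0704] shift after turn [ 0.037  -0.0781  0.0705] F [ 0.1 -0.4  0.7] j6 -31.0 t 3.0 w 1.001
```

>>> {"api": "drive_tool", "payload": {
  "steps": [0, 0, 0.072, 0, 0, 0, 1, 0, 0, 0, 0.0123, -0.026, 0, 1, 0, 0, 0, 0.0123, -0.026, 0, 1, 0, 0, 0, 0.0123, -0.026, 0, 1, 0, 0, 0, 0, 0, 0.035, 1, 0, 0, 0, 0, 0, 0.035, 1, 0, 0, 0, 0, 0, 0.03, 1, 0, 0, 0, 0, 0, 0, 1]
}}

```text
time_s: 3.7
tcp_pos: [0.6533, 0.1147, 0.2244]
ee_rot: [[-0.073, -0.997, -0.014], [-0.997, 0.073, -0.003], [0.004, 0.014, -1.0]]
wrist_force: [-0.9, -0.8, -2.2]
gripper_width: 1.001
gripper_force: 0.0
```

```bash
python3 - <<'E'
from h import *
go([.656,.117,.176],-4)
p=r.camera_params("wrist");im=r.capture("wrist");cv2.imwrite("pics/w2.png",im)
print(proj("wrist",(.656,.117,.189),p))
E
```

```text
tcp [0.6533 0.1147 0.2244] turn [ 0.014 -0.004 -0.003] shift now [-0.0027 -0.0032  0.0484] shift after turn [-0.0025 -0.0025  0.0484] F [-0.9 -0.8 -2.2] j6 -28.0 t 3.7 w 1.001
[307.37134316 242.2880666 ]
```

View pics/w2.png

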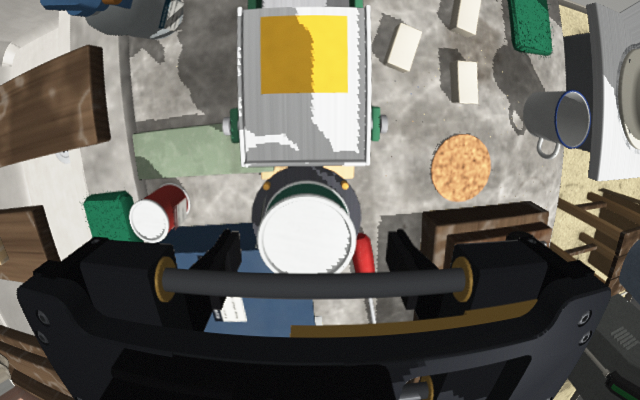

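Lid centre is near (306,232), and the front pins are at (267,186) and (346,186).

```bash
python3 - <<'E'
from h import *
for q,z in(((306,232),.189),((267,186),.158),((346,186),.158)):print(at("wrist",q,z))
im=cv2.imread("pics/w2.png");p=r.camera_params("wrist");print(rects(im,p,"yellow",.151))
go([.655,.113,.176],-4)
E
```

```text
[0.65883817 0.1120895  0.189     ]
[0.68548299 0.08799398 0.158     ]
[0.62905074 0.09222674 0.158     ]
[(0.6524, -0.0041, 60, 56, -4.2, [303.0, 54.0])]
tcp [0.6554 0.1151 0.2286] turn [ 0.007 -0.003 -0.002] shift now [ 0.002  -0.0001  0.0527] shift after turn [0.0021 0.0003 0.0526] F [0.8 0.5 0.9] j6 -28.0 t 3.8 w 1.002
```

>>> {"api": "drive_tool", "payload": {
  "steps": [0.007, 0, 0, 0.001, -0.003, 0.02, 1, 0, 0, 0, 0, 0, 0.02, 1, 0, 0, 0, 0, 0, 0.012, 1, 0, 0, 0, 0, 0, 0, 1, 0, 0, 0, 0, 0, 0, 0.6, 0, 0, 0, 0, 0, 0, 0.6, 0, 0, 0, 0, 0, 0, 0.6, 0, 0, 0, 0, 0, 0, 0.6, 0, 0, 0, 0, 0, 0, 0.6, 0, 0, 0, 0, 0, 0, 0.6]
}}

```text
time_s: 4.58
tcp_pos: [0.6609, 0.1156, 0.1807]
ee_rot: [[-0.072, -0.997, 0.008], [-0.997, 0.072, -0.0], [-0.0, -0.008, -1.0]]
wrist_force: [-1.3, 0.6, 3.5]
gripper_width: 0.735
gripper_force: 30.0
```

>>> {"api": "drive_tool", "payload": {
  "steps": [0, 0, 0, 0, 0, -0.02, 0.6, 0, 0, 0, 0, 0, -0.03, 0.6, 0, 0, 0, 0, 0, -0.03, 0.6, 0, 0, 0, 0.001, 0.034, 0, 0.6, 0, 0, 0, 0.001, 0.034, 0, 0.6, 0, 0, 0, 0.001, 0.034, 0, 0.6, 0, 0, 0, 0.001, 0.034, 0, 0.6, 0, 0, 0, 0.001, 0.034, 0, 0.6, 0, 0, 0, 0.001, 0.034, 0, 0.6, 0, 0, 0, 0, 0, 0, 0.6]
}}

```text
time_s: 5.42
tcp_pos: [0.4506, 0.1229, 0.2577]
ee_rot: [[-0.071, -0.997, 0.003], [-0.997, 0.071, -0.0], [0.0, -0.003, -1.0]]
wrist_force: [0.1, -0.4, -2.4]
gripper_width: 0.731
gripper_force: 30.0
```

```bash
python3 - <<'E'
from h import *
go([.4545,.1215,.0345],-4)
p=r.camera_params("wrist");im=r.capture("wrist");cv2.imwrite("pics/w3.png",im)
E
```

```text
tcp [0.4506 0.1229 0.2577] turn [-0.003 -0.    -0.001] shift now [ 0.0011 -0.0033  0.2232] shift after turn [ 0.0011 -0.004   0.2232] F [ 0.1 -0.4 -2.4] j6 -39.0 t 5.4 w 0.731
```

View pics/w3.png

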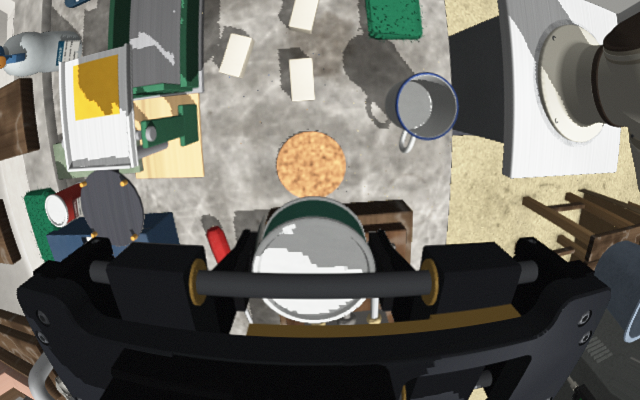

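The tin is held upright with the cork visible just ahead at (311,163). Next I lower it.

>>> {"api": "drive_tool", "payload": {
  "steps": [0, 0, 0, 0.001, -0.004, 0.035, 0.6, 0, 0, 0, 0, 0, 0.035, 0.6, 0, 0, 0, 0, 0, 0.035, 0.6, 0, 0, 0, 0, 0, 0.035, 0.6, 0, 0, 0, 0, 0, 0.035, 0.6, 0, 0, 0, 0, 0, 0.02, 0.6, 0, 0, 0, 0, 0, 0.01, 0.6, 0, 0, 0, 0, 0, 0.005, 0.6, 0, 0, 0, 0, 0, 0, 0.6, 0, 0, 0, 0, 0, 0, 0.6]
}}

```text
time_s: 6.3
tcp_pos: [0.4627, 0.1232, 0.0484]
ee_rot: [[-0.072, -0.997, 0.008], [-0.997, 0.072, -0.0], [-0.0, -0.008, -1.0]]
wrist_force: [1.6, -0.2, -1.0]
gripper_width: 0.73
gripper_force: 30.0
```

>>> {"api": "drive_tool", "payload": {
  "steps": [-0.006, 0, 0, 0.002, 0.008, 0, 0.6, 0, 0, 0, 0, 0, 0.007, 0.6, 0, 0, 0, 0, 0, 0.004, 0.6, 0, 0, 0, 0, 0, 0.003, 0.6, 0, 0, 0, 0, 0, 0, 0.6, 0, 0, 0, 0, 0, 0, 0.6]
}}

```text
time_s: 6.8
tcp_pos: [0.4537, 0.1214, 0.034]
ee_rot: [[-0.072, -0.997, 0.001], [-0.997, 0.072, -0.0], [0.0, -0.001, -1.0]]
wrist_force: [-0.2, 0.1, -1.5]
gripper_width: 0.727
gripper_force: 30.0
```

>>> {"api": "drive_tool", "payload": {
  "steps": [0, 0, 0, 0, 0, 0.001, 0.6, 0, 0, 0, 0, 0, 0.001, 0.6, 0, 0, 0, 0, 0, 0, 0.6]
}}

```text
time_s: 7.05
tcp_pos: [0.4539, 0.1216, 0.0328]
ee_rot: [[-0.072, -0.997, 0.002], [-0.997, 0.072, 0.0], [-0.0, -0.002, -1.0]]
wrist_force: [-1.5, 0.1, 5.1]
gripper_width: 0.724
gripper_force: 30.0
```

>>> {"api": "drive_tool", "payload": {
  "steps": [0, 0, 0, 0, 0, 0, 0.85, 0, 0, 0, 0, 0, 0, 1, 0, 0, 0, 0, 0, 0, 1, 0, 0, 0, 0, 0, -0.02, 1, 0, 0, 0, 0, 0, -0.035, 1, 0, 0, 0, 0, 0, -0.035, 1, 0, 0, 0, 0.03, 0, -0.025, 1, 0, 0, 0, 0.04, 0, 0, 1, 0, 0, 0, 0.03, 0, 0, 1, 0, 0, 0, 0, 0, 0, 1]
}}

```text
time_s: 7.88
tcp_pos: [0.4448, 0.0182, 0.1474]
ee_rot: [[-0.077, -0.997, 0.0], [-0.997, 0.077, -0.0], [-0.0, -0.0, -1.0]]
wrist_force: [-0.4, 0.3, 0.0]
gripper_width: 1.001
gripper_force: 0.0
```

```bash
python3 - <<'E'
from h import *
go([.457,.009,.1],0)
p=r.camera_params("wrist");im=r.capture("wrist");cv2.imwrite("pics/w4.png",im);np.save("w4.npy",p["extrinsics"])
E
```

```text
tcp [0.4448 0.0182 0.1474] turn [-0.     0.    -0.077] shift now [ 0.0083 -0.0128  0.0474] shift after turn [ 0.0092 -0.0122  0.0474] F [-0.4  0.3  0. ] j6 -28.0 t 7.9 w 1.001
```

View pics/w4.png

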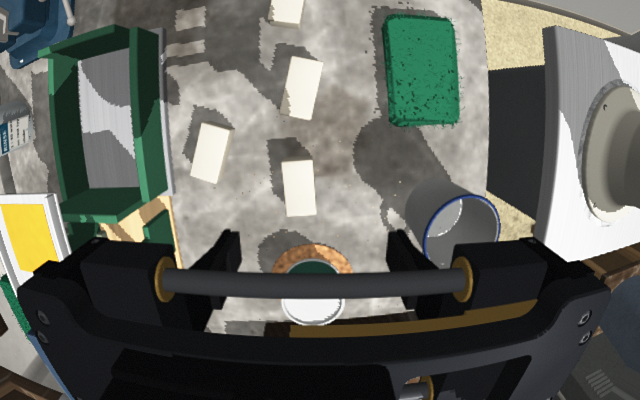

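The tin stands on the cork at (313,300). Stones are at (299,188), (302,88), (210,153) and (286,10). Next I fix the stone segmentation.

```bash
cat >> h.py <<'E'
def stones(im,p,n="wrist",z=.024,thr=None):
    hsv=cv2.cvtColor(im,cv2.COLOR_BGR2HSV);b,g,rr=[im[...,i].astype(int) for i in range(3)]
    thr=thr or 208
    m=((rr>thr)&(rr-b>8)&(rr-b<70)&(abs(rr-g)<22)).astype(np.uint8);m=cv2.morphologyEx(m,cv2.MORPH_OPEN,np.ones((3,3)))
    for c in cv2.findContours(m,cv2.RETR_EXTERNAL,cv2.CHAIN_APPROX_NONE)[0]:
        if cv2.contourArea(c)<150:continue
        P=np.array([at(n,q,z,p)[:2] for q in c[:,0,:].astype(float)])*1000
        (cx,cy),(w,h),a=cv2.minAreaRect(P.astype(np.float32))
        if w<h:w,h,a=h,w,a+90
        if 40<w<70 and 20<h<45:print("stone",round(cx/1000,4),round(cy/1000,4),"size",round(w),round(h),"long hdg",round((a+360)%180,1),c[:,0].mean(0).round())
E
python3 - <<'E'
from h import *
p=r.camera_params("wrist")
im=cv2.imread("pics/w4.png");p["extrinsics"]=np.load("w4.npy")
for q in((299,188),(295,200),(302,88),(210,153),(250,200),(260,100)):print(im[q[1],q[0]])
stones(im,p);print()
im=cv2.imread("pics/w0.png");p["extrinsics"]=np.load("w0.npy");stones(im,p)
im=cv2.imread("pics/top0.png");print(im[215,337]);stones(im,None,"top")
E
```

```text
[236 246 248]
[232 243 246]
[235 245 248]
[235 245 248]
[180 188 192]
[177 184 188]
stone 0.4562 0.0101 size 51 27 long hdg 90.2 [299. 188.]
stone 0.5347 -0.0292 size 51 28 long hdg 67.6 [210. 153.]
stone 0.4416 -0.0776 size 53 38 long hdg 73.5 [307.  84.]

stone 0.6242 0.0956 size 54 43 long hdg 177.8 [234. 185.]
stone 0.6352 0.0367 size 46 22 long hdg 86.6 [222. 145.]
stone 0.4569 0.0107 size 51 26 long hdg 90.8 [344. 126.]
stone 0.536 -0.0293 size 52 28 long hdg 67.9 [289.  99.]
stone 0.4446 -0.0776 size 52 34 long hdg 72.5 [352.  65.]
stone 0.4525 -0.158 size 43 38 long hdg 93.0 [349.  13.]
[169 182 190]
```

```bash
python3 - <<'E'
from h import *
go([.4565,.0103,.024],0.5)
E
```

```text
tcp [0.4456 0.0197 0.1473] turn [-0.001  0.    -0.085] shift now [ 0.0085 -0.0114  0.1233] shift after turn [ 0.0094 -0.0108  0.1233] F [1.1 0.5 0.7] j6 -28.0 t 7.9 w 0.997
```

```bash
python3 - <<'E'
from h import *
p=r.camera_params("wrist");K=p["camera_matrix"]
A=dict(camera_matrix=K,extrinsics=np.load("w0.npy"));B=dict(camera_matrix=K,extrinsics=np.load("w4.npy"));C=dict(camera_matrix=K,extrinsics=np.load("w1.npy"))
# rim in w0: centre (441,159); w1 (492,97); w4 (461,228)
print(tri(ray("wrist",(441,159),A),ray("wrist",(461,228),B)),tri(ray("wrist",(441,159),A),ray("wrist",(492,97),C)))
for q in((424,230),(461,190),(500,225)):print(at("wrist",q,.1,B),at("wrist",q,.08,B))
E
```

```text
(array([0.312763  , 0.05050864, 0.0501764 ]), np.float64(0.0022285195222339327)) (array([0.31256184, 0.05144949, 0.04830452]), np.float64(0.0012450491954202497))
[0.36717188 0.02472419 0.1       ] [0.35974804 0.03420587 0.08      ]
[ 0.34036795 -0.00243396  0.1       ] [0.33011126 0.00417742 0.08      ]
[0.30272658 0.02795752 0.1       ] [0.28849165 0.03778092 0.08      ]
```

>>> {"api": "drive_tool", "payload": {
  "steps": [0, 0, -0.085, 0, 0, 0, 0.6, 0, 0, 0, 0.0094, -0.0108, 0.02, 0.6, 0, 0, 0, 0, 0, 0.035, 0.6, 0, 0, 0, 0, 0, 0.03, 0.6, 0, 0, 0, 0, 0, 0.015, 0.6, 0, 0, 0, 0, 0, 0.01, 0.6, 0, 0, 0, 0, 0, 0, 0.6, 0, 0, 0, 0, 0, 0, 0.6]
}}

```text
time_s: 8.6
tcp_pos: [0.4574, 0.0129, 0.0366]
ee_rot: [[0.014, -1.0, -0.0], [-1.0, -0.014, -0.001], [0.001, 0.0, -1.0]]
wrist_force: [0.3, -0.2, 0.6]
gripper_width: 0.607
gripper_force: 0.0
```

>>> {"api": "drive_tool", "payload": {
  "steps": [0, 0, 0, 0.002, 0, 0.007, 0.6, 0, 0, 0, 0, 0, 0.006, 0.6, 0, 0, 0, 0, 0, 0, 0.15, 0, 0, 0, 0, 0, 0, 0.15, 0, 0, 0, 0, 0, 0, 0.15, 0, 0, 0, 0, 0, 0, 0.15, 0, 0, 0, 0, 0, 0, 0.15]
}}

```text
time_s: 9.18
tcp_pos: [0.4576, 0.0104, 0.0245]
ee_rot: [[0.013, -1.0, 0.002], [-1.0, -0.013, 0.0], [-0.0, -0.002, -1.0]]
wrist_force: [0.4, -0.0, 0.5]
gripper_width: 0.322
gripper_force: 29.9
```

>>> {"api": "drive_tool", "payload": {
  "steps": [0, 0, 0, 0, 0, -0.02, 0.15, 0, 0, 0, 0, 0, -0.036, 0.15, 0, 0, 0, 0, 0, -0.036, 0.15, 0, 0, 0, 0, 0, -0.036, 0.15, 0, 0, 0, 0, 0, -0.036, 0.15, 0, 0, 0, 0, -0.036, -0.02, 0.15, 0, 0, 0, 0, -0.04, 0, 0.15, 0, 0, 0, 0, -0.04, 0, 0.15, 0, 0, 0.08, 0, -0.03, 0, 0.15, 0, 0, 0, 0, 0, 0, 0.15]
}}

```text
time_s: 10.02
tcp_pos: [0.6078, 0.0124, 0.207]
ee_rot: [[-0.07, -0.998, 0.003], [-0.998, 0.07, -0.0], [0.0, -0.003, -1.0]]
wrist_force: [1.1, 0.2, -1.3]
gripper_width: 0.321
gripper_force: 29.9
```

```bash
python3 - <<'E'
from h import *
go([.651,-.004,.178],-4)
E
```

```text
tcp [0.6078 0.0124 0.207 ] turn [-0.003 -0.    -0.   ] shift now [ 0.0133 -0.0442  0.0292] shift after turn [ 0.0133 -0.0443  0.029 ] F [ 1.1  0.2 -1.3] j6 -20.0 t 10.0 w 0.321
```

>>> {"api": "drive_tool", "payload": {
  "steps": [0, 0, 0, 0.0065, -0.022, 0, 0.15, 0, 0, 0, 0.0065, -0.022, 0, 0.15, 0, 0, 0, 0, 0, 0.012, 0.15, 0, 0, 0, 0, 0, 0.012, 0.15, 0, 0, 0, 0, 0, 0, 0.15, 0, 0, 0, 0, 0, 0, 0.15, 0, 0, 0, 0, 0, 0, 0.15]
}}

```text
time_s: 10.6
tcp_pos: [0.6462, -0.0036, 0.185]
ee_rot: [[-0.066, -0.998, 0.002], [-0.998, 0.066, -0.0], [0.0, -0.002, -1.0]]
wrist_force: [-0.2, -0.3, 0.1]
gripper_width: 0.318
gripper_force: 29.9
```

```bash
python3 - <<'E'
from h import *
go([.651,-.004,.1755],-4)
p=r.camera_params("wrist");im=r.capture("wrist");cv2.imwrite("pics/w5.png",im[:300])
E
```

```text
tcp [ 0.6462 -0.0036  0.185 ] turn [-0.002 -0.     0.003] shift now [ 0.0001 -0.0048  0.0096] shift after turn [ 0.0001 -0.0048  0.0095] F [-0.2 -0.3  0.1] j6 -18.0 t 10.6 w 0.318
```

View pics/w5.png

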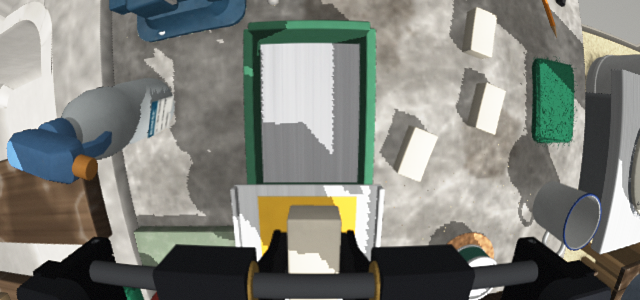

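The held stone at (315,240) hangs over the yellow patch, centred at (307,220). The catch tray is clear.

>>> {"api": "drive_tool", "payload": {
  "steps": [0, 0, 0, 0, -0.005, 0.004, 0.15, 0, 0, 0, 0, 0, 0.003, 0.15, 0, 0, 0, 0, 0, 0.001, 0.15, 0, 0, 0, 0, 0, 0, 0.15, 0, 0, 0, 0, 0, 0, 0.15]
}}

```text
time_s: 11.07
tcp_pos: [0.6512, -0.004, 0.1762]
ee_rot: [[-0.067, -0.998, 0.001], [-0.998, 0.067, -0.0], [0.0, -0.001, -1.0]]
wrist_force: [0.7, 0.4, -0.8]
gripper_width: 0.317
gripper_force: 29.9
```

>>> {"api": "drive_tool", "payload": {
  "steps": [0, 0, 0, 0, 0, 0, 0.36, 0, 0, 0, 0, 0, 0, 0.42, 0, 0, 0, 0, 0, 0, 0.48, 0, 0, 0, 0, 0, 0, 0.48, 0, 0, 0, 0, 0, -0.015, 0.48, 0, 0, 0, 0, 0, -0.025, 0.48, 0, 0, 0, 0, 0, -0.02, 0.48, 0, 0, 0, 0, 0, 0, 0.48, 0, 0, 0, 0, 0, 0, 0.48, 0, 0, 0, 0, 0, 0, 0.48]
}}

```text
time_s: 11.9
tcp_pos: [0.6507, -0.0039, 0.2357]
ee_rot: [[-0.067, -0.998, -0.0], [-0.998, 0.067, 0.0], [-0.0, 0.0, -1.0]]
wrist_force: [-0.4, -0.4, -1.2]
gripper_width: 0.482
gripper_force: 0.0
```

```bash
python3 - <<'E'
from h import *
go([.651,-.004,.1765],-4)
p=r.camera_params("wrist");im=r.capture("wrist");cv2.imwrite("pics/w6.png",im[:300])
print(rects(im,p,"yellow",.151));stones(im,p);stones(im,p,z=.175)
E
```

```text
tcp [ 0.6507 -0.0039  0.2357] turn [0.    0.    0.003] shift now [ 0.0001 -0.0003  0.0592] shift after turn [ 0.0001 -0.0003  0.0592] F [-0.4 -0.4 -1.2] j6 -18.0 t 11.9 w 0.482
[(0.6284, -0.0032, 54, 17, 88.1, [341.0, 208.0]), (0.6721, -0.0059, 55, 14, 84.2, [285.0, 209.0])]
stone 0.5369 -0.0369 size 66 22 long hdg 63.7 [407. 141.]
stone 0.5514 -0.0756 size 62 33 long hdg 6.5 [393. 110.]
stone 0.4528 -0.1633 size 52 29 long hdg 78.5 [466.  39.]
stone 1.0111 -0.28 size 55 27 long hdg 159.2 [56. 15.]
stone 0.6526 -0.0053 size 49 22 long hdg 84.9 [306. 221.]
```

View pics/w6.png

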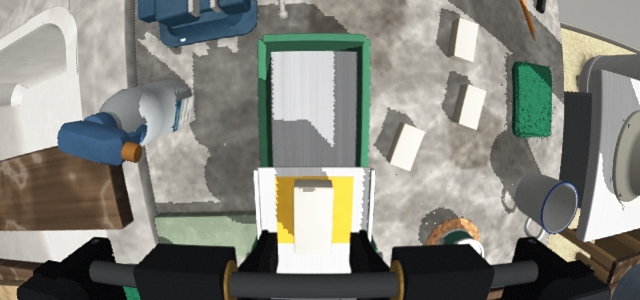

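The stone is still on the level deck at (312,215). I'll wait another second to be sure.

>>> {"api": "drive_tool", "payload": {
  "steps": [0, 0, 0, 0, 0, 0, 0.6, 0, 0, 0, 0, 0, 0, 0.6, 0, 0, 0, 0, 0, 0, 0.6, 0, 0, 0, 0, 0, 0, 0.6, 0, 0, 0, 0, 0, 0, 0.6, 0, 0, 0, 0, 0, 0, 0.6, 0, 0, 0, 0, 0, 0, 0.6, 0, 0, 0, 0, 0, 0, 0.6, 0, 0, 0, 0, 0, 0, 0.6, 0, 0, 0, 0, 0, 0, 0.6]
}}

```text
time_s: 12.78
tcp_pos: [0.6512, -0.0039, 0.2364]
ee_rot: [[-0.067, -0.998, 0.001], [-0.998, 0.067, -0.0], [-0.0, -0.001, -1.0]]
wrist_force: [-0.9, -0.8, 0.4]
gripper_width: 0.597
gripper_force: 0.0
```

```bash
python3 - <<'E'
from h import *
p=r.camera_params("wrist");im=r.capture("wrist")
print(rects(im,p,"yellow",.151));stones(im,p,z=.175)
go([.6526,-.0045,.1775],-4)
t=r.capture("top");cv2.imwrite("pics/top1.png",t)
hsv=cv2.cvtColor(t,cv2.COLOR_BGR2HSV)[170:250,410:470];print(hsv[40,30])
for q in((425,181),(460,181),(460,241),(425,241)):print(at("top",q,.018).round(3))
# wood tray brown mask
h=cv2.cvtColor(t,cv2.COLOR_BGR2HSV).astype(int);m=((h[...,0]>4)&(h[...,0]<16)&(h[...,1]>110)).astype(np.uint8);m[:, :415]=0;m[:,470:]=0;m[:170]=0;m[255:]=0
m=cv2.morphologyEx(m,cv2.MORPH_OPEN,np.ones((5,5)));c=max(cv2.findContours(m,0,2)[0],key=cv2.contourArea)
P=np.array([at("top",q,.015)[:2]*1000 for q in c[:,0].astype(float)]);print(cv2.minAreaRect(P.astype(np.float32)))
E
```

```text
[(0.629, -0.0032, 54, 18, 86.4, [342.0, 208.0]), (0.6716, -0.0061, 54, 14, 84.2, [286.0, 208.0])]
stone 0.651 -0.0054 size 50 26 long hdg 86.1 [312. 218.]
tcp [ 0.6512 -0.004   0.2363] turn [-0.001  0.     0.003] shift now [ 0.0005 -0.0014  0.0588] shift after turn [ 0.0004 -0.0014  0.0588] F [0.  0.1 0.4] j6 -18.0 t 12.8 w 0.597
[ 13 150  92]
[ 0.566 -0.26   0.018]
[ 0.567 -0.367  0.018]
[ 0.384 -0.366  0.018]
[ 0.383 -0.259  0.018]
((475.0345153808594, -315.43218994140625), (183.8516387939453, 108.14478302001953), 1.0978857278823853)
```

Confirmed porous: the rocker is still level after 1.7 s. The wooden tray's centre is at (0.475,-0.315) with its long side along world x. I'll pick the stone up again.

>>> {"api": "drive_tool", "payload": {
  "steps": [0, 0, 0, 0, 0, 0, 0.5, 0, 0, 0, 0, 0, 0.025, 0.5, 0, 0, 0, 0, 0, 0.022, 0.5, 0, 0, 0, 0, 0, 0.011, 0.5, 0, 0, 0, 0, 0, 0, 0.5, 0, 0, 0, 0, 0, 0, 0.15, 0, 0, 0, 0, 0, 0, 0.15, 0, 0, 0, 0, 0, 0, 0.15, 0, 0, 0, 0, 0, 0, 0.15]
}}

```text
time_s: 13.63
tcp_pos: [0.652, -0.0039, 0.1798]
ee_rot: [[-0.067, -0.998, 0.004], [-0.998, 0.067, 0.0], [-0.001, -0.004, -1.0]]
wrist_force: [0.3, -0.1, 1.6]
gripper_width: 0.321
gripper_force: 30.0
```

>>> {"api": "drive_tool", "payload": {
  "steps": [0, 0, 0, 0, 0, -0.015, 0.15, 0, 0, 0, 0, 0, -0.03, 0.15, 0, 0, 0, 0, 0, -0.03, 0.15, 0, 0, -0.08, 0, 0.03, 0, 0.15, 0, 0, 0, 0.025, 0.03, 0, 0.15, 0, 0, 0, 0.04, 0.008, 0, 0.15, 0, 0, 0, 0.04, 0.008, 0, 0.15, 0, 0, 0, 0.04, 0.008, 0, 0.15, 0, 0, 0, 0.04, 0.008, 0, 0.15, 0, 0, 0, 0.04, 0.008, 0, 0.15]
}}

```text
time_s: 14.47
tcp_pos: [0.5536, -0.2294, 0.2544]
ee_rot: [[0.014, -1.0, 0.003], [-1.0, -0.014, -0.0], [0.0, -0.003, -1.0]]
wrist_force: [1.1, -0.1, -0.6]
gripper_width: 0.321
gripper_force: 30.0
```

```bash
python3 - <<'E'
from h import *
go([.53,-.3145,.06],0.5)
p=r.camera_params("wrist");im=r.capture("wrist");stones(im,p)
E
```

```text
tcp [ 0.5536 -0.2294  0.2544] turn [-0.003 -0.     0.005] shift now [0.0847 0.0254 0.1944] shift after turn [0.0849 0.0244 0.1944] F [ 1.1 -0.1 -0.6] j6 8.0 t 14.5 w 0.321
stone 0.4899 -0.2594 size 66 23 long hdg 164.9 [370. 150.]
stone 0.7117 -0.3119 size 59 27 long hdg 54.9 [189. 108.]
stone 0.6056 -0.3081 size 62 37 long hdg 170.2 [272. 105.]
stone 0.3592 -0.3584 size 43 35 long hdg 1.5 [463.  73.]
```

>>> {"api": "drive_tool", "payload": {
  "steps": [0, 0, 0, 0.028, 0.008, 0, 0.15, 0, 0, 0, 0.028, 0.008, 0.01, 0.15, 0, 0, 0, 0.028, 0.008, 0.03, 0.15, 0, 0, 0, 0, 0, 0.035, 0.15, 0, 0, 0, 0, 0, 0.035, 0.15, 0, 0, 0, 0, 0, 0.035, 0.15, 0, 0, 0, 0, 0, 0.02, 0.15, 0, 0, 0, 0, 0, 0.02, 0.15, 0, 0, 0, 0, 0, 0, 0.15, 0, 0, 0, 0, 0, 0, 0.15]
}}

```text
time_s: 15.35
tcp_pos: [0.5314, -0.3121, 0.0681]
ee_rot: [[0.013, -1.0, -0.0], [-1.0, -0.013, 0.0], [-0.0, 0.0, -1.0]]
wrist_force: [-0.2, -0.4, 0.3]
gripper_width: 0.318
gripper_force: 30.0
```

```bash
python3 - <<'E'
from h import *
go([.53,-.3145,.034],0.5)
p=r.camera_params("wrist");im=r.capture("wrist");cv2.imwrite("pics/w7.png",im)
E
```

```text
tcp [ 0.5314 -0.3121  0.0681] turn [0.    0.    0.004] shift now [0.0024 0.0014 0.0341] shift after turn [0.0024 0.0014 0.0341] F [-0.2 -0.4  0.3] j6 16.0 t 15.3 w 0.318
```

View pics/w7.png

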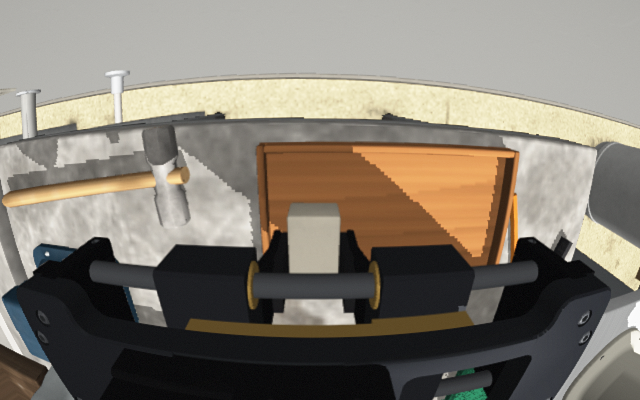

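The stone hangs over the tray's left half and the left finger is near the wall at column 262. I'll shift 6 mm inward and lower.

>>> {"api": "drive_tool", "payload": {
  "steps": [0, 0, 0, 0.002, 0.007, 0, 0.15, 0, 0, 0, 0, 0, 0.015, 0.15, 0, 0, 0, 0, 0, 0.01, 0.15, 0, 0, 0, 0, 0, 0.008, 0.15, 0, 0, 0, 0, 0, 0, 0.15, 0, 0, 0, 0, 0, 0, 0.15]
}}

```text
time_s: 15.9
tcp_pos: [0.5245, -0.3142, 0.0354]
ee_rot: [[0.013, -1.0, 0.001], [-1.0, -0.013, -0.0], [0.0, -0.001, -1.0]]
wrist_force: [-0.7, 0.2, -1.8]
gripper_width: 0.319
gripper_force: 30.0
```

>>> {"api": "drive_tool", "payload": {
  "steps": [0, 0, 0, 0, 0, 0.001, 0.15, 0, 0, 0, 0, 0, 0, 0.38, 0, 0, 0, 0, 0, 0, 0.42, 0, 0, 0, 0, 0, -0.015, 0.42, 0, 0, 0, 0, 0, -0.03, 0.42, 0, 0, 0, 0, 0, -0.035, 0.42, 0, 0, 0, -0.02, 0, -0.03, 0.6, 0, 0, 0, -0.04, 0, 0, 0.6, 0, 0, 0.12, -0.04, 0, 0, 0.6, 0, 0, 0.12, -0.04, 0, 0, 0.6]
}}

```text
time_s: 16.73
tcp_pos: [0.5266, -0.1772, 0.1456]
ee_rot: [[-0.22, -0.976, 0.003], [-0.976, 0.22, 0.0], [-0.001, -0.003, -1.0]]
wrist_force: [0.0, -0.2, 0.2]
gripper_width: 0.575
gripper_force: 0.0
```

```bash
python3 - <<'E'
from h import *
go([.5355,-.0293,.13],-22.3)
p=r.camera_params("wrist");im=r.capture("wrist");stones(im,p);stones(im,p,z=.029)
t=r.capture("top");stones(t,None,"top",thr=150);cv2.imwrite("pics/top2.png",t)
E
```

```text
tcp [ 0.5266 -0.1772  0.1456] turn [-0.003  0.001  0.167] shift now [-0.1462  0.0239  0.0156] shift after turn [-0.1402  0.0479  0.0156] F [ 0.  -0.2  0.2] j6 -11.0 t 16.7 w 0.575
stone 0.9155 -0.1789 size 48 45 long hdg 155.6 [ 36. 251.]
stone 0.2946 -0.094 size 47 26 long hdg 93.1 [532. 222.]
stone 0.8165 -0.2754 size 56 24 long hdg 29.7 [ 52. 168.]
stone 0.9077 -0.1804 size 48 44 long hdg 155.6 [ 36. 251.]
stone 0.2986 -0.0971 size 46 25 long hdg 93.1 [532. 222.]
stone 0.8106 -0.2751 size 55 24 long hdg 29.7 [ 52. 168.]Traceback (most recent call last):
  File "<stdin>", line 4, in <module>
  File "h.py", line 55, in stones
    P=np.array([at(n,q,z,p)[:2] for q in c[:,0,:].astype(float)])*1000
                ~~^^^^^^^^^
  File "h.py", line 11, in at
    o,d=ray(n,px,p);return o+d*(z-o[2])/d[2]
        ~~~^^^^^^^^
  File "h.py", line 5, in ray
    p=p or r.camera_params(n);K=np.array(p["camera_matrix"]);T=np.array(p["extrinsics"])
           ~~~~~~~~~~~~~~~^^^
ValueError: time passes only in moves, steps and waits
```

```bash
sed -i 's/^    thr=thr or 208/    thr=thr or 208;p=p or r.camera_params(n)/' h.py && python3 - <<'E'
from h import *
go([.45,-.05,.2],-15)
E
```

```text
tcp [ 0.5276 -0.1744  0.1454] turn [-0.003  0.001  0.05 ] shift now [-0.1054  0.1019 -0.0548] shift after turn [-0.1001  0.1071 -0.0546] F [ 0.2 -0.5  0.1] j6 -11.0 t 16.8 w 0.59
```

>>> {"api": "drive_tool", "payload": {
  "steps": [0, 0, 0.05, 0, 0, -0.025, 0.6, 0, 0, 0, 0, 0, -0.03, 0.6, 0, 0, 0, -0.025, 0.027, 0, 0.6, 0, 0, 0, -0.025, 0.027, 0, 0.6, 0, 0, 0, -0.025, 0.027, 0, 0.6, 0, 0, 0, -0.025, 0.027, 0, 0.6, 0, 0, 0, 0, 0, 0, 0.6, 0, 0, 0, 0, 0, 0, 0.6]
}}

```text
time_s: 17.5
tcp_pos: [0.4486, -0.0527, 0.2001]
ee_rot: [[-0.258, -0.966, 0.003], [-0.966, 0.258, 0.0], [-0.001, -0.003, -1.0]]
wrist_force: [0.1, -0.3, 0.2]
gripper_width: 0.595
gripper_force: 0.0
```

```bash
python3 - <<'E'
from h import *
p=r.camera_params("wrist");im=r.capture("wrist");cv2.imwrite("pics/w8.png",im);np.save("w8.npy",p["extrinsics"])
stones(im,p);print();stones(im,p,thr=225);print(rects(im,p,"yellow",.151))
go([.4425,-.0776,.024],-17)
E
```

```text
stone 0.5364 -0.0304 size 52 24 long hdg 68.3 [243. 218.]
stone 0.4483 -0.0792 size 50 25 long hdg 74.1 [306. 158.]
stone 0.4274 -0.1122 size 41 21 long hdg 101.7 [319. 121.]
stone 0.4514 -0.1634 size 52 27 long hdg 76.8 [283.  81.]

stone 0.5364 -0.0304 size 51 24 long hdg 68.3 [243. 218.]
stone 0.4478 -0.0791 size 50 24 long hdg 74.3 [306. 157.]
stone 0.4514 -0.1632 size 51 27 long hdg 76.1 [282.  81.]
[]
tcp [ 0.4493 -0.0534  0.2   ] turn [-0.003  0.001  0.034] shift now [0.0253 0.0008 0.176 ] shift after turn [ 0.0252 -0.0006  0.176 ] F [ 0.1 -0.4  0.4] j6 -29.0 t 17.6 w 0.596
```

View pics/w8.png

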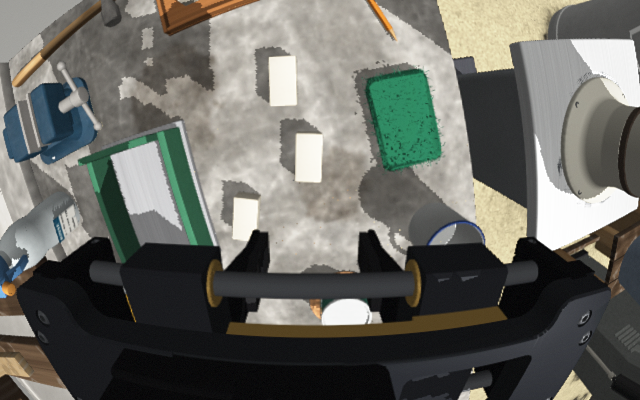

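Three stones remain, at (243,218), (308,157) and (283,81). I take the middle one, stone 3.

>>> {"api": "drive_tool", "payload": {
  "steps": [0, 0, 0.02, 0.0125, -0.0027, 0, 0.6, 0, 0, 0, 0.0125, -0.0027, 0.02, 0.6, 0, 0, 0, 0, 0, 0.035, 0.6, 0, 0, 0, 0, 0, 0.035, 0.6, 0, 0, 0, 0, 0, 0.035, 0.6, 0, 0, 0, 0, 0, 0.025, 0.6, 0, 0, 0, 0, 0, 0.01, 0.6, 0, 0, 0, 0, 0, 0, 0.6, 0, 0, 0, 0, 0, 0, 0.6]
}}

```text
time_s: 18.3
tcp_pos: [0.4482, -0.0801, 0.0387]
ee_rot: [[-0.282, -0.959, -0.0], [-0.959, 0.282, -0.001], [0.001, -0.0, -1.0]]
wrist_force: [0.7, 0.6, 0.2]
gripper_width: 0.597
gripper_force: 0.0
```

Down another 14 mm, grip, and lift.

>>> {"api": "drive_tool", "payload": {
  "steps": [0, 0, 0, 0, 0, 0.008, 0.6, 0, 0, 0, 0, 0, 0.006, 0.6, 0, 0, 0, 0, 0, 0, 0.15, 0, 0, 0, 0, 0, 0, 0.15, 0, 0, 0, 0, 0, 0, 0.15, 0, 0, 0, 0, 0, 0, 0.15, 0, 0, 0, 0, 0, 0, 0.15]
}}

```text
time_s: 18.88
tcp_pos: [0.4478, -0.0791, 0.0256]
ee_rot: [[-0.281, -0.96, 0.002], [-0.96, 0.281, 0.0], [-0.001, -0.002, -1.0]]
wrist_force: [0.5, 0.6, 0.8]
gripper_width: 0.319
gripper_force: 30.0
```

>>> {"api": "drive_tool", "payload": {
  "steps": [0, 0, 0, 0, 0, -0.02, 0.15, 0, 0, 0, 0, 0, -0.036, 0.15, 0, 0, 0, 0, 0, -0.036, 0.15, 0, 0, 0, 0, 0, -0.036, 0.15, 0, 0, 0, 0, 0, -0.036, 0.15, 0, 0, 0, 0, 0, -0.025, 0.15, 0, 0, -0.11, 0, 0, 0, 0.15, 0, 0, -0.11, 0, 0, 0, 0.15, 0, 0, 0, 0, 0, 0, 0.15, 0, 0, 0, 0, 0, 0, 0.15]
}}

```text
time_s: 19.72
tcp_pos: [0.4469, -0.0791, 0.2141]
ee_rot: [[-0.067, -0.998, 0.0], [-0.998, 0.067, 0.0], [-0.0, -0.0, -1.0]]
wrist_force: [0.1, 0.2, -0.8]
gripper_width: 0.318
gripper_force: 30.0
```

```bash
python3 - <<'E'
from h import *
go([.651,-.004,.182],-4)
E
```

```text
tcp [ 0.4469 -0.0791  0.2141] turn [-0.     0.     0.002] shift now [-0.0887 -0.1986  0.0322] shift after turn [-0.0892 -0.1984  0.0321] F [ 0.1  0.2 -0.8] j6 -14.0 t 19.7 w 0.318
```

>>> {"api": "drive_tool", "payload": {
  "steps": [0, 0, 0, -0.037, 0, 0, 0.15, 0, 0, 0, -0.037, 0, 0, 0.15, 0, 0, 0, -0.036, -0.01, 0, 0.15, 0, 0, 0, 0, -0.035, 0, 0.15, 0, 0, 0, 0, -0.04, 0, 0.15, 0, 0, 0, 0, -0.04, 0, 0.15, 0, 0, 0, 0, -0.04, 0, 0.15, 0, 0, 0, 0, -0.033, 0, 0.15, 0, 0, 0, 0.01, 0, 0, 0.15, 0, 0, 0, 0.011, 0, 0, 0.15]
}}

```text
time_s: 20.55
tcp_pos: [0.6512, -0.0033, 0.2115]
ee_rot: [[-0.067, -0.998, -0.003], [-0.998, 0.067, -0.001], [0.001, 0.003, -1.0]]
wrist_force: [0.2, -0.5, -0.5]
gripper_width: 0.317
gripper_force: 30.0
```

```bash
python3 - <<'E'
from h import *
go([.651,-.004,.182],-4)
E
```

```text
tcp [ 0.6512 -0.0033  0.2115] turn [ 0.003 -0.001  0.003] shift now [0.0007 0.0001 0.0295] shift after turn [0.0007 0.0002 0.0295] F [ 0.2 -0.5 -0.5] j6 -18.0 t 20.6 w 0.317
```

>>> {"api": "drive_tool", "payload": {
  "steps": [0, 0, 0, 0, 0, 0.015, 0.15, 0, 0, 0, 0, 0, 0.01, 0.15, 0, 0, 0, 0, 0, 0.006, 0.15, 0, 0, 0, 0, 0, 0.002, 0.15, 0, 0, 0, 0, 0, 0, 0.15, 0, 0, 0, 0, 0, 0, 0.15]
}}

```text
time_s: 21.05
tcp_pos: [0.6507, -0.003, 0.1821]
ee_rot: [[-0.064, -0.998, 0.002], [-0.998, 0.064, -0.0], [0.0, -0.002, -1.0]]
wrist_force: [0.5, -0.6, -1.5]
gripper_width: 0.32
gripper_force: 30.0
```

>>> {"api": "drive_tool", "payload": {
  "steps": [0, 0, 0, 0.001, 0, 0.003, 0.15, 0, 0, 0, 0, 0, 0.002, 0.15, 0, 0, 0, 0, 0, 0, 0.15, 0, 0, 0, 0, 0, 0, 0.15]
}}

```text
time_s: 21.38
tcp_pos: [0.6508, -0.0041, 0.1767]
ee_rot: [[-0.064, -0.998, 0.001], [-0.998, 0.064, -0.0], [-0.0, -0.001, -1.0]]
wrist_force: [0.1, -0.2, -1.4]
gripper_width: 0.316
gripper_force: 30.0
```

Release and retreat.

>>> {"api": "drive_tool", "payload": {
  "steps": [0, 0, 0, 0, 0, 0, 0.36, 0, 0, 0, 0, 0, 0, 0.42, 0, 0, 0, 0, 0, 0, 0.48, 0, 0, 0, 0, 0, 0, 0.48, 0, 0, 0, 0, 0, -0.015, 0.48, 0, 0, 0, 0, 0, -0.025, 0.48, 0, 0, 0, 0, 0, -0.02, 0.48, 0, 0, 0, 0, 0, 0, 0.48, 0, 0, 0, 0, 0, 0, 0.48, 0, 0, 0, 0, 0, 0, 0.48]
}}

```text
time_s: 22.22
tcp_pos: [0.6502, -0.0041, 0.2358]
ee_rot: [[-0.065, -0.998, -0.0], [-0.998, 0.065, 0.0], [-0.0, 0.0, -1.0]]
wrist_force: [-0.3, -0.5, -0.0]
gripper_width: 0.476
gripper_force: 0.0
```

>>> {"api": "drive_tool", "payload": {
  "steps": [0, 0, 0, 0, 0, 0, 0.5, 0, 0, 0, 0, 0, 0, 0.5, 0, 0, 0, 0, 0, 0, 0.5, 0, 0, 0, 0, 0, 0, 0.5, 0, 0, 0, 0, 0, 0, 0.5, 0, 0, 0, 0, 0, 0, 0.5, 0, 0, 0, 0, 0, 0, 0.5, 0, 0, 0, 0, 0, 0, 0.5, 0, 0, 0, 0, 0, 0, 0.5, 0, 0, 0, 0, 0, 0, 0.5]
}}

```text
time_s: 23.05
tcp_pos: [0.6507, -0.0041, 0.2365]
ee_rot: [[-0.065, -0.998, 0.001], [-0.998, 0.065, -0.0], [-0.0, -0.001, -1.0]]
wrist_force: [0.0, 0.7, -0.1]
gripper_width: 0.497
gripper_force: 0.0
```

```bash
python3 - <<'E'
from h import *
p=r.camera_params("wrist");im=r.capture("wrist");cv2.imwrite("pics/w9.png",im[:300])
print(rects(im,p,"yellow",.151));print("deck");stones(im,p,z=.175,thr=190);print("catch");stones(im,p,z=.035);print("bench");stones(im,p)
go([.651,-.0045,.1775],-4)
E
```

```text
[(0.649, -0.0044, 59, 53, -3.7, [314.0, 209.0])]
deck
stone 0.4976 0.0305 size 48 24 long hdg 127.0 [496. 246.]
stone 0.45 -0.0603 size 68 25 long hdg 90.1 [554. 141.]
stone 0.5667 -0.1441 size 43 27 long hdg 66.0 [425.  19.]
catch
stone 0.5637 0.0862 size 58 34 long hdg 70.7 [390. 241.]
stone 0.458 -0.1606 size 50 29 long hdg 77.3 [466.  40.]
stone 0.9995 -0.2778 size 50 28 long hdg 156.6 [58. 11.]
bench
stone 0.8925 0.0688 size 41 24 long hdg 87.4 [146. 237.]
stone 0.5611 0.0918 size 60 35 long hdg 70.7 [390. 241.]
stone 0.4968 0.0046 size 41 29 long hdg 49.0 [436. 175.]
stone 0.452 -0.163 size 52 30 long hdg 77.3 [466.  40.]
stone 1.0109 -0.2839 size 52 29 long hdg 156.6 [58. 11.]
tcp [ 0.6507 -0.0041  0.2365] turn [-0.001  0.     0.005] shift now [ 0.0004 -0.0003  0.059 ] shift after turn [ 0.0004 -0.0004  0.059 ] F [ 0.6 -0.4  0.1] j6 -18.0 t 23.1 w 0.499
```

View pics/w9.png

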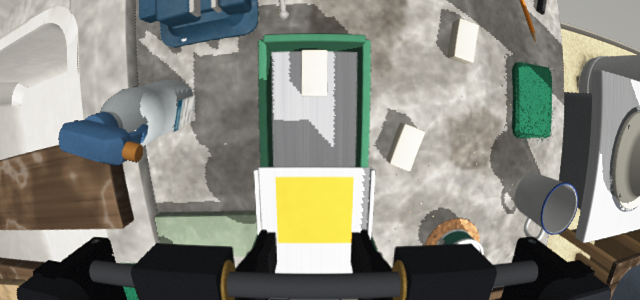

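The stone tipped the rocker and lies in the catch tray at (314,72), so it is dense. The rocker is level again. Next is stone 4.

>>> {"api": "drive_tool", "payload": {
  "steps": [0, 0, 0, 0.0245, 0.027, 0, 0.6, 0, 0, 0, 0.0245, 0.027, 0, 0.6, 0, 0, 0, 0.0245, 0.027, 0, 0.6, 0, 0, 0, 0.0245, 0.027, 0, 0.6, 0, 0, 0, 0.0245, 0.027, 0, 0.6, 0, 0, 0, 0.0245, 0.027, 0.02, 0.6, 0, 0, 0.08, 0.0245, 0.027, 0.02, 0.6, 0, 0, 0.077, 0, 0, 0.03, 0.6, 0, 0, 0, 0, 0, 0.03, 0.6, 0, 0, 0, 0, 0, 0, 0.6]
}}

```text
time_s: 23.93
tcp_pos: [0.4467, -0.1631, 0.1319]
ee_rot: [[-0.222, -0.975, -0.009], [-0.975, 0.222, 0.002], [0.001, 0.009, -1.0]]
wrist_force: [0.5, 0.1, -0.2]
gripper_width: 0.603
gripper_force: 0.0
```

```bash
python3 - <<'E'
from h import *
go([.4516,-.163,.024],-13)
E
```

```text
tcp [ 0.4467 -0.1631  0.1319] turn [ 0.009 -0.001  0.003] shift now [-0.0012 -0.0058  0.1078] shift after turn [-0.0012 -0.0048  0.1079] F [ 0.5  0.1 -0.2] j6 -12.0 t 23.9 w 0.603
```

>>> {"api": "drive_tool", "payload": {
  "steps": [0, 0, 0, -0.001, -0.003, 0.03, 0.6, 0, 0, 0, 0, 0, 0.03, 0.6, 0, 0, 0, 0, 0, 0.022, 0.6, 0, 0, 0, 0, 0, 0.01, 0.6, 0, 0, 0, 0, 0, 0, 0.6, 0, 0, 0, 0, 0, 0, 0.6]
}}

```text
time_s: 24.43
tcp_pos: [0.4555, -0.1627, 0.045]
ee_rot: [[-0.219, -0.976, 0.002], [-0.976, 0.219, -0.001], [0.0, -0.002, -1.0]]
wrist_force: [0.6, 0.2, 0.5]
gripper_width: 0.602
gripper_force: 0.0
```

>>> {"api": "drive_tool", "payload": {
  "steps": [0, 0, 0, 0, 0.004, 0.008, 0.6, 0, 0, 0, 0, 0, 0.007, 0.6, 0, 0, 0, 0, 0, 0.004, 0.6, 0, 0, 0, 0, 0, 0, 0.6, 0, 0, 0, 0, 0, 0, 0.15, 0, 0, 0, 0, 0, 0, 0.15, 0, 0, 0, 0, 0, 0, 0.15, 0, 0, 0, 0, 0, 0, 0.15, 0, 0, 0, 0, 0, 0, 0.15]
}}

```text
time_s: 25.18
tcp_pos: [0.4509, -0.1619, 0.0255]
ee_rot: [[-0.22, -0.976, 0.002], [-0.976, 0.22, -0.0], [-0.0, -0.002, -1.0]]
wrist_force: [0.3, 0.6, 0.9]
gripper_width: 0.319
gripper_force: 30.0
```

>>> {"api": "drive_tool", "payload": {
  "steps": [0, 0, 0, 0, 0, -0.02, 0.15, 0, 0, 0, 0, 0, -0.036, 0.15, 0, 0, 0, 0, 0, -0.036, 0.15, 0, 0, 0, -0.02, 0, -0.035, 0.15, 0, 0, 0, -0.025, 0, -0.03, 0.15, 0, 0, -0.08, -0.025, 0, -0.03, 0.15, 0, 0, -0.075, -0.04, 0, 0, 0.15, 0, 0, 0, -0.04, 0, 0, 0.15, 0, 0, 0, -0.035, 0, 0, 0.15, 0, 0, 0, 0, 0, 0, 0.15]
}}

```text
time_s: 26.02
tcp_pos: [0.4767, 0.0253, 0.2125]
ee_rot: [[-0.061, -0.998, 0.003], [-0.998, 0.061, 0.001], [-0.002, -0.002, -1.0]]
wrist_force: [0.6, -0.9, -0.4]
gripper_width: 0.318
gripper_force: 30.0
```

```bash
python3 - <<'E'
from h import *
go([.651,.017,.212],-4)
E
```

```text
tcp [0.4767 0.0253 0.2125] turn [-0.002  0.002  0.009] shift now [-0.0023 -0.1745  0.0009] shift after turn [-0.0038 -0.1744  0.0005] F [ 0.6 -0.9 -0.4] j6 -26.0 t 26.0 w 0.318
```

>>> {"api": "drive_tool", "payload": {
  "steps": [0, 0, 0.009, 0, -0.035, 0, 0.15, 0, 0, 0, 0, -0.035, 0, 0.15, 0, 0, 0, 0, -0.035, 0, 0.15, 0, 0, 0, 0, -0.035, 0, 0.15, 0, 0, 0, 0, -0.034, 0, 0.15, 0, 0, 0, 0.008, 0, 0, 0.15, 0, 0, 0, 0.009, 0, 0.01, 0.15, 0, 0, 0, 0, 0, 0.01, 0.15, 0, 0, 0, 0, 0, 0.005, 0.15, 0, 0, 0, 0, 0, 0, 0.15]
}}

```text
time_s: 26.85
tcp_pos: [0.6463, -0.0092, 0.1853]
ee_rot: [[-0.076, -0.997, -0.004], [-0.997, 0.076, -0.0], [0.001, 0.004, -1.0]]
wrist_force: [0.0, -1.1, -1.1]
gripper_width: 0.318
gripper_force: 30.0
```

```bash
python3 - <<'E'
from h import *
go([.651,-.004,.177],-4)
E
```

```text
tcp [ 0.6463 -0.0092  0.1853] turn [ 0.004 -0.001 -0.006] shift now [-0.0055 -0.0044  0.0083] shift after turn [-0.0055 -0.0044  0.0083] F [ 0.  -1.1 -1.1] j6 -18.0 t 26.9 w 0.318
```

>>> {"api": "drive_tool", "payload": {
  "steps": [0, 0, 0, -0.005, -0.004, 0, 0.15, 0, 0, 0, 0, 0, 0.004, 0.15, 0, 0, 0, 0, 0, 0.002, 0.15, 0, 0, 0, 0, 0, 0, 0.15, 0, 0, 0, 0, 0, 0, 0.15, 0, 0, 0, 0, 0, 0, 0.15]
}}

```text
time_s: 27.35
tcp_pos: [0.6529, -0.0042, 0.1816]
ee_rot: [[-0.075, -0.997, 0.001], [-0.997, 0.075, -0.0], [-0.0, -0.001, -1.0]]
wrist_force: [-0.1, -0.1, -1.0]
gripper_width: 0.322
gripper_force: 30.0
```

>>> {"api": "drive_tool", "payload": {
  "steps": [0, 0, 0, 0, 0.001, 0.003, 0.15, 0, 0, 0, 0, 0, 0.0015, 0.15, 0, 0, 0, 0, 0, 0, 0.15, 0, 0, 0, 0, 0, 0, 0.15]
}}

```text
time_s: 27.68
tcp_pos: [0.6519, -0.0042, 0.1768]
ee_rot: [[-0.076, -0.997, 0.001], [-0.997, 0.076, -0.0], [0.0, -0.001, -1.0]]
wrist_force: [0.2, -0.9, -0.6]
gripper_width: 0.318
gripper_force: 30.0
```

>>> {"api": "drive_tool", "payload": {
  "steps": [0, 0, 0, 0, 0, 0, 0.36, 0, 0, 0, 0, 0, 0, 0.42, 0, 0, 0, 0, 0, 0, 0.48, 0, 0, 0, 0, 0, 0, 0.48, 0, 0, 0, 0, 0, -0.015, 0.48, 0, 0, 0, 0, 0, -0.025, 0.48, 0, 0, 0, 0, 0, -0.02, 0.48, 0, 0, 0, 0, 0, 0, 0.48, 0, 0, 0, 0, 0, 0, 0.48, 0, 0, 0, 0, 0, 0, 0.48]
}}

```text
time_s: 28.52
tcp_pos: [0.6514, -0.0041, 0.2363]
ee_rot: [[-0.076, -0.997, -0.0], [-0.997, 0.076, 0.0], [-0.0, 0.0, -1.0]]
wrist_force: [0.3, -0.4, 0.1]
gripper_width: 0.482
gripper_force: 0.0
```

>>> {"api": "drive_tool", "payload": {
  "steps": [0, 0, 0, 0, 0, 0, 0.5, 0, 0, 0, 0, 0, 0, 0.5, 0, 0, 0, 0, 0, 0, 0.5, 0, 0, 0, 0, 0, 0, 0.5, 0, 0, 0, 0, 0, 0, 0.5, 0, 0, 0, 0, 0, 0, 0.5, 0, 0, 0, 0, 0, 0, 0.5, 0, 0, 0, 0, 0, 0, 0.5, 0, 0, 0, 0, 0, 0, 0.5, 0, 0, 0, 0, 0, 0, 0.5]
}}

```text
time_s: 29.35
tcp_pos: [0.6518, -0.0042, 0.2369]
ee_rot: [[-0.076, -0.997, 0.001], [-0.997, 0.076, -0.0], [-0.0, -0.001, -1.0]]
wrist_force: [-0.7, 1.0, -0.4]
gripper_width: 0.502
gripper_force: 0.0
```

```bash
python3 - <<'E'
from h import *
p=r.camera_params("wrist");im=r.capture("wrist");cv2.imwrite("pics/w10.png",im[:300])
print(rects(im,p,"yellow",.151));print("deck");stones(im,p,z=.175,thr=190);print("bench");stones(im,p,thr=225)
go([.651,-.0045,.1775],-4)
E
```

```text
[(0.6494, -0.0045, 59, 54, -4.2, [316.0, 208.0])]
deck
stone 0.416 0.0438 size 70 20 long hdg 152.3 [561. 244.]
stone 0.4967 0.0307 size 47 25 long hdg 119.8 [497. 245.]
bench
stone 0.2684 -0.1744 size 59 29 long hdg 92.6 [567.  47.]
stone 1.0091 -0.2807 size 47 22 long hdg 160.2 [58. 18.]
tcp [ 0.6518 -0.0041  0.2369] turn [-0.001  0.    -0.006] shift now [0.0004 0.0009 0.0594] shift after turn [0.0004 0.0008 0.0594] F [ 1.1  0.1 -0.5] j6 -18.0 t 29.4 w 0.5
```

```bash
python3 - <<'E'
from h import *
p=r.camera_params("wrist");im=cv2.imread("pics/w10.png")
m=(im.min(2)>222).astype(np.uint8)
n,l,s,c=cv2.connectedComponentsWithStats(m)
for i in range(1,n):
    if s[i,4]>200 and 240<c[i][0]<500: print(s[i],c[i].round(),at("wrist",c[i],.035,p).round(3))
go([.533,-.038,.2369],-22)
E
```

```text
[ 301   49   34   95 2248] [317.  95.] [ 0.641 -0.095  0.035]
[276  53   7  66 209] [278.  92.] [ 0.683 -0.102  0.035]
[392 124  33  46 861] [408. 146.] [ 0.54  -0.032  0.035]
[ 256  167  110  106 4612] [308. 223.] [0.662 0.054 0.035]
[370 170   7  71 223] [373. 205.] [0.584 0.036 0.035]
tcp [ 0.6518 -0.0041  0.2369] turn [-0.001  0.     0.308] shift now [ 4.270e-02  1.159e-01 -1.000e-04] shift after turn [0.0759 0.0975 0.    ] F [ 1.1  0.1 -0.5] j6 -18.0 t 29.4 w 0.5
```

View pics/w10.png

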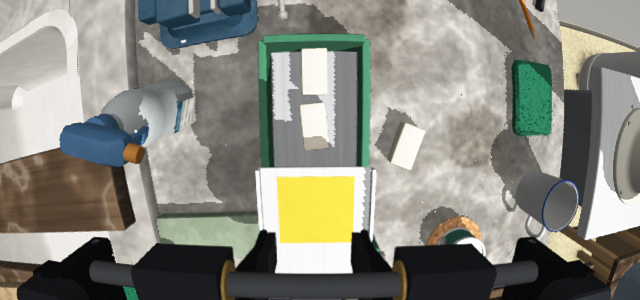

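Both dense stones lie in the catch tray at (314,72) and (314,125), and the patch is clear. The last stone, at (406,146), is close to the sorter. I'll lean the gripper away from the deck for this grasp.

>>> {"api": "drive_tool", "payload": {
  "steps": [0, 0, 0.103, 0, 0, 0, 0.6, 0, 0, 0.103, 0, 0, 0, 0.6, 0, 0, 0.102, 0, 0, 0, 0.6, 0, 0, 0, 0.019, 0.0244, 0, 0.6, 0, 0, 0, 0.019, 0.0244, 0, 0.6, 0, 0, 0, 0.019, 0.0244, 0, 0.6, 0, 0, 0, 0.019, 0.0244, 0, 0.6, 0, -0.09, 0, 0, 0, 0, 0.6, 0, -0.09, 0, 0, 0, 0, 0.6, 0, -0.08, 0, 0, 0, 0, 0.6]
}}

```text
time_s: 30.23
tcp_pos: [0.5326, -0.0377, 0.2379]
ee_rot: [[-0.36, -0.928, 0.101], [-0.896, 0.373, 0.242], [-0.262, -0.003, -0.965]]
wrist_force: [0.2, -0.2, -0.6]
gripper_width: 0.603
gripper_force: 0.0
```

```bash
python3 - <<'E'
from h import *
p=r.camera_params("wrist");im=r.capture("wrist");cv2.imwrite("pics/w11.png",im);stones(im,p,thr=225)
print(np.round(r.sense()["ee_rot"],3).tolist());go([.5335,-.0375,.03])
E
```

```text
stone 0.599 0.0927 size 52 24 long hdg 55.5 [301. 230.]
[[-0.362, -0.926, 0.102], [-0.894, 0.376, 0.245], [-0.265, -0.002, -0.964]]
tcp [ 0.5324 -0.039   0.2377] turn [0. 0. 0.] shift now [0.0533 0.     0.2008] shift after turn [0.0533 0.     0.2008] F [-0.4 -0.6  0.8] j6 -21.0 t 30.3 w 0.603
```

>>> {"api": "drive_tool", "payload": {
  "steps": [0, 0, 0, 0.0087, 0, 0.0327, 0.6, 0, 0, 0, 0.0087, 0, 0.0327, 0.6, 0, 0, 0, 0.0087, 0, 0.0327, 0.6, 0, 0, 0, 0.0087, 0, 0.0327, 0.6, 0, 0, 0, 0.0087, 0, 0.0327, 0.6, 0, 0, 0, 0.0047, 0, 0.0178, 0.6, 0, 0, 0, 0, 0, 0, 0.6, 0, 0, 0, 0, 0, 0, 0.6]
}}

```text
time_s: 30.95
tcp_pos: [0.5331, -0.0382, 0.0486]
ee_rot: [[-0.361, -0.928, 0.095], [-0.897, 0.374, 0.237], [-0.256, 0.001, -0.967]]
wrist_force: [0.1, -0.4, 0.4]
gripper_width: 0.601
gripper_force: 0.0
```

```bash
python3 - <<'E'
from h import *
go([.5335,-.0375,.028])
t=r.capture("scene");p=r.camera_params("scene")
c=proj("scene",[.535,-.03,.03],p).astype(int);print(c)
cv2.imwrite("pics/s1.png",cv2.resize(t[c[1]-60:c[1]+60,c[0]-80:c[0]+80],None,fx=4,fy=4))
E
```

```text
tcp [ 0.5331 -0.0382  0.0486] turn [0. 0. 0.] shift now [ 0.0045 -0.0002  0.0202] shift after turn [ 0.0045 -0.0002  0.0202] F [ 0.1 -0.4  0.4] j6 -11.0 t 30.9 w 0.601
[323 187]
```

>>> {"api": "drive_tool", "payload": {
  "steps": [0, 0, 0, 0.0025, 0, 0.011, 0.6, 0, 0, 0, 0.002, 0, 0.009, 0.6, 0, 0, 0, 0, 0, 0, 0.6, 0, 0, 0, 0, 0, 0, 0.15, 0, 0, 0, 0, 0, 0, 0.15, 0, 0, 0, 0, 0, 0, 0.15, 0, 0, 0, 0, 0, 0, 0.15, 0, 0, 0, 0, 0, 0, 0.15]
}}

```text
time_s: 31.67
tcp_pos: [0.5336, -0.0374, 0.0291]
ee_rot: [[-0.361, -0.927, 0.098], [-0.896, 0.374, 0.238], [-0.258, -0.002, -0.966]]
wrist_force: [0.6, 0.5, 1.6]
gripper_width: 0.32
gripper_force: 30.0
```

>>> {"api": "drive_tool", "payload": {
  "steps": [0, 0, 0, -0.005, 0, -0.0185, 0.15, 0, 0, 0, -0.009, 0, -0.0335, 0.15, 0, 0, 0, -0.009, 0, -0.0335, 0.15, 0, 0, 0, -0.009, 0, -0.0335, 0.15, 0, 0, 0, -0.009, 0, -0.0335, 0.15, 0, 0, 0, -0.009, 0, -0.0335, 0.15, -0.027, 0, -0.101, 0, 0, 0, 0.15, -0.027, 0, -0.101, 0, 0, 0, 0.15, -0.027, 0, -0.101, 0, 0, 0, 0.15, 0, 0, 0, 0, 0, 0, 0.15]
}}

```text
time_s: 32.5
tcp_pos: [0.5339, -0.037, 0.2215]
ee_rot: [[-0.066, -0.998, 0.019], [-0.964, 0.069, 0.257], [-0.257, -0.001, -0.966]]
wrist_force: [-0.3, -0.1, -0.4]
gripper_width: 0.319
gripper_force: 30.0
```

```bash
python3 - <<'E'
from h import *
R=np.array(r.sense()["ee_rot"]);print(R.round(3).tolist())
# stone centre is ~8 mm ahead of TCP along stone long axis (sorter +y); aim TCP at spot - 8 mm
go([.6505,.02,.22]);go([.6505,-.0115,.181])
print(R.T@np.array([.02,-.0315,0]),R.T@[0,0,-1])
E
```

```text
[[-0.066, -0.998, 0.019], [-0.964, 0.069, 0.257], [-0.257, -0.001, -0.966]]
tcp [ 0.5339 -0.037   0.2215] turn [0. 0. 0.] shift now [-0.0622 -0.1124  0.0182] shift after turn [-0.0622 -0.1124  0.0182] F [-0.3 -0.1 -0.4] j6 -2.0 t 32.5 w 0.319
tcp [ 0.5339 -0.037   0.2215] turn [0. 0. 0.] shift now [-0.0218 -0.1145  0.0478] shift after turn [-0.0218 -0.1145  0.0478] F [-0.3 -0.1 -0.4] j6 -2.0 t 32.5 w 0.319
[ 0.0290512  -0.02211132 -0.00770502] [0.25722604 0.00121999 0.96635049]
```

>>> {"api": "drive_tool", "payload": {
  "steps": [0, 0, 0, -0.0275, 0.002, 0.0073, 0.15, 0, 0, 0, -0.0275, 0.002, 0.0073, 0.15, 0, 0, 0, -0.0026, -0.039, 0.0007, 0.15, 0, 0, 0, -0.0026, -0.039, 0.0007, 0.15, 0, 0, 0, -0.0026, -0.039, 0.0007, 0.15, 0, 0, 0, 0.0152, -0.001, -0.004, 0.15, 0, 0, 0, 0.0152, -0.001, -0.004, 0.15, 0, 0, 0, 0.005, 0, 0.0195, 0.15, 0, 0, 0, 0, 0, 0, 0.15, 0, 0, 0, 0, 0, 0, 0.15]
}}

```text
time_s: 33.33
tcp_pos: [0.6489, -0.012, 0.2004]
ee_rot: [[-0.07, -0.997, 0.016], [-0.964, 0.072, 0.256], [-0.257, 0.003, -0.966]]
wrist_force: [-0.3, 0.1, 0.6]
gripper_width: 0.319
gripper_force: 30.0
```

```bash
python3 - <<'E'
from h import *
p=r.camera_params("wrist");im=r.capture("wrist");cv2.imwrite("pics/w12.png",im)
go([.6505,-.0115,.1805])
h=cv2.cvtColor(im,cv2.COLOR_BGR2HSV)
print(rects(im,p,"yellow",.151,60))
m=((im.min(2)>120)&(h[...,1]<60)).astype(np.uint8)
for r_ in range(150,300,15):print(r_,"".join("Y" if (20<h[r_,c,0]<33 and h[r_,c,1]>150) else "#" if im[r_,c].min()>200 else "+" if im[r_,c].min()>120 else "." for c in range(220,420,4)))
E
```

```text
tcp [ 0.6497 -0.0118  0.2017] turn [0. 0. 0.] shift now [ 0.0051 -0.0008  0.0206] shift after turn [ 0.0051 -0.0008  0.0206] F [0.4 0.6 0.3] j6 -4.0 t 33.4 w 0.32
[(0.6489, -0.0137, 59, 37, -3.6, [311.0, 206.0])]
150 .......................................+++++++###+
165 .....................................#++++++++++++
180 .....+++++++++++++++++++###############+.+++++++++
195 +....+.+++++YYYYYYYYYYYYYYYYYYYYYYY###+++#+++##+++
210 ++++++#+++++YYYYYY............YYYYY###++###+###+++
225 ++++++######.YYYY.++++++++++++YYYY###+++####+##+++
240 ++######+####....#######++++++....###+.#+####+++++
255 .........+#.......#########+++.......+............
270 ..................############....................
285 ..................................................
```

>>> {"api": "drive_tool", "payload": {
  "steps": [0, 0, 0, 0.0025, 0, 0.0095, 0.15, 0, 0, 0, 0.0012, 0, 0.005, 0.15, 0, 0, 0, 0.0005, 0, 0.002, 0.15, 0, 0, 0, 0, 0, 0, 0.15, 0, 0, 0, 0, 0, 0, 0.15, 0, 0, 0, 0, 0, 0, 0.15]
}}

```text
time_s: 33.88
tcp_pos: [0.6507, -0.011, 0.1845]
ee_rot: [[-0.067, -0.998, 0.019], [-0.964, 0.07, 0.256], [-0.257, -0.001, -0.966]]
wrist_force: [0.6, 0.1, 0.3]
gripper_width: 0.315
gripper_force: 30.0
```

>>> {"api": "drive_tool", "payload": {
  "steps": [0, 0, 0, 0.0008, 0, 0.0025, 0.15, 0, 0, 0, 0.0003, 0, 0.001, 0.15, 0, 0, 0, 0, 0, 0, 0.15, 0, 0, 0, 0, 0, 0, 0.15]
}}

```text
time_s: 34.22
tcp_pos: [0.6505, -0.0113, 0.1804]
ee_rot: [[-0.068, -0.998, 0.018], [-0.964, 0.07, 0.256], [-0.257, -0.0, -0.966]]
wrist_force: [-0.0, -0.2, -0.5]
gripper_width: 0.32
gripper_force: 30.0
```

>>> {"api": "drive_tool", "payload": {
  "steps": [0, 0, 0, 0, 0, 0, 0.36, 0, 0, 0, 0, 0, 0, 0.42, 0, 0, 0, 0, 0, 0, 0.48, 0, 0, 0, 0, 0, 0, 0.48, 0, 0, 0, -0.004, 0, -0.0145, 0.48, 0, 0, 0, -0.0065, 0, -0.024, 0.48, 0, 0, 0, -0.0065, 0, -0.024, 0.48, 0, 0, 0, 0, 0, 0, 0.48, 0, 0.09, 0, 0, 0, 0, 0.48, 0, 0.09, 0, 0, 0, 0, 0.48]
}}

```text
time_s: 35.05
tcp_pos: [0.6512, -0.0123, 0.2468]
ee_rot: [[-0.072, -0.997, 0.01], [-0.994, 0.073, 0.077], [-0.077, -0.004, -0.997]]
wrist_force: [-0.5, 0.3, -0.9]
gripper_width: 0.484
gripper_force: 0.0
```

>>> {"api": "drive_tool", "payload": {
  "steps": [0, 0.08, 0, 0, 0, 0, 0.5, 0, 0, 0, 0, 0, 0, 0.5, 0, 0, 0, 0, 0, 0, 0.5, 0, 0, 0, 0, 0, 0, 0.5, 0, 0, 0, 0, 0, 0, 0.5, 0, 0, 0, 0, 0, 0, 0.5, 0, 0, 0, 0, 0, 0, 0.5, 0, 0, 0, 0, 0, 0, 0.5, 0, 0, 0, 0, 0, 0, 0.5, 0, 0, 0, 0, 0, 0, 0.5]
}}

```text
time_s: 35.88
tcp_pos: [0.6505, -0.0111, 0.2453]
ee_rot: [[-0.07, -0.998, 0.001], [-0.998, 0.07, 0.0], [-0.0, -0.001, -1.0]]
wrist_force: [-0.8, 0.4, -0.3]
gripper_width: 0.499
gripper_force: 0.0
```

```bash
python3 - <<'E'
from h import *
p=r.camera_params("wrist");im=r.capture("wrist");cv2.imwrite("pics/w13.png",im[:300])
print(rects(im,p,"yellow",.151));print("deck");stones(im,p,z=.175,thr=225)
go([.651,-.004,.1775],-4)
E
```

```text
[(0.6287, -0.0031, 54, 17, 88.0, [341.0, 212.0]), (0.659, -0.0049, 54, 39, 85.9, [294.0, 205.0])]
deck
stone 0.4152 -0.134 size 57 35 long hdg 89.5 [567.  59.]
tcp [ 0.6505 -0.011   0.2453] turn [-0.001  0.    -0.   ] shift now [-0.0071  0.      0.0678] shift after turn [-0.0071 -0.      0.0678] F [-0.1  0.5 -0.3] j6 -17.0 t 35.9 w 0.501
```

```bash
python3 - <<'E'
from h import *
p=r.camera_params("wrist");im=cv2.imread("pics/w13.png")
stones(im,p,z=.175,thr=200);stones(im,p,z=.175,thr=170)
h=cv2.cvtColor(im,cv2.COLOR_BGR2HSV)
for r_ in range(150,300,8):print(r_,"".join("Y" if (20<h[r_,c,0]<33 and h[r_,c,1]>150) else "#" if im[r_,c].min()>220 else "+" if im[r_,c].min()>120 else "." for c in range(240,390,3)))
E
```

```text
stone 0.953 0.01 size 51 35 long hdg 2.9 [ 38. 247.]
stone 0.5117 -0.0189 size 43 28 long hdg 146.1 [482. 196.]
stone 0.7321 0.0085 size 63 33 long hdg 0.9 [215. 241.]
150 ............++++++++++++++++++++++++++.....+++++++
158 ............++++++++++++++++++++++++++.....+++++++
166 ............++++++++++++++++++++++++++.....+++++++
174 .......+++++++++++++++++++++#############+++++++++
182 ......#+#####................+++++++++###++##+++++
190 ......#+#####YYYYYY............YYYYYY+###++##+++++
198 ......#+#####YYYYY.############+YYYYY+###++#++++++
206 +.....+######YYYYY.############.YYYYY+###++#++++++
214 ......+######YYYYY.############YYYYYY+###+.#++++++
222 .......######.YYYYY############YYYYYY###+++#++++++
230 ++++++++.####+YYYYY############YYYYYY###+..#++++++
238 ++++++......++YYYYY############YYYYYY+......++++++
246 +++++.......+########################........+++++
254 +++..........########################..........+#+
262 .............########################.............
270 ............##########################............
278 ..................................................
286 ..................................................
294 ..................................................
```

```bash
python3 - <<'E'
from h import *
p=r.camera_params("wrist")
f=at("wrist",(314.5,195),.175,p);print(f,f+[.026*.07,.026,0]);go([f[0]+.0018,f[1]+.026,.178])
E
```

```text
[ 0.64765351 -0.02881794  0.175     ] [ 0.64947351 -0.00281794  0.175     ]
tcp [ 0.6505 -0.011   0.2453] turn [0. 0. 0.] shift now [-0.0081  0.0017  0.0673] shift after turn [-0.0081  0.0017  0.0673] F [-0.1  0.5 -0.3] j6 -17.0 t 35.9 w 0.501
```

Porous: it stays level on the deck. I'll regrip it centrally.

>>> {"api": "drive_tool", "payload": {
  "steps": [0, 0, 0, -0.008, 0.001, 0.01, 0.5, 0, 0, 0, 0, 0, 0.025, 0.5, 0, 0, 0, 0, 0, 0.02, 0.5, 0, 0, 0, 0, 0, 0.011, 0.5, 0, 0, 0, 0, 0, 0, 0.5, 0, 0, 0, 0, 0, 0, 0.15, 0, 0, 0, 0, 0, 0, 0.15, 0, 0, 0, 0, 0, 0, 0.15, 0, 0, 0, 0, 0, 0, 0.15]
}}

```text
time_s: 36.68
tcp_pos: [0.6508, -0.0027, 0.1807]
ee_rot: [[-0.07, -0.998, 0.003], [-0.998, 0.07, 0.0], [-0.001, -0.003, -1.0]]
wrist_force: [0.3, -0.3, 1.0]
gripper_width: 0.316
gripper_force: 30.0
```

>>> {"api": "drive_tool", "payload": {
  "steps": [0, 0, 0, 0, 0, -0.015, 0.15, 0, 0, 0, 0, 0, -0.03, 0.15, 0, 0, 0, 0, 0, -0.03, 0.15, 0, 0, -0.08, 0, 0.03, 0, 0.15, 0, 0, 0, 0.02, 0.035, 0, 0.15, 0, 0, 0, 0.035, 0.02, 0, 0.15, 0, 0, 0, 0.035, 0.02, 0, 0.15, 0, 0, 0, 0.035, 0.02, 0, 0.15, 0, 0, 0, 0.035, 0.02, 0, 0.15, 0, 0, 0, 0.035, 0.02, 0, 0.15]
}}

```text
time_s: 37.52
tcp_pos: [0.486, -0.1984, 0.2553]
ee_rot: [[0.011, -1.0, 0.003], [-1.0, -0.011, -0.0], [0.0, -0.003, -1.0]]
wrist_force: [0.9, 0.2, -0.6]
gripper_width: 0.319
gripper_force: 30.0
```

```bash
python3 - <<'E'
from h import *
go([.455,-.3145,.06],0.5)
p=r.camera_params("wrist");im=r.capture("wrist");stones(im,p,z=.029)
E
```

```text
tcp [ 0.486  -0.1984  0.2553] turn [-0.003 -0.     0.002] shift now [0.1157 0.0328 0.1952] shift after turn [0.1158 0.032  0.1953] F [ 0.9  0.2 -0.6] j6 5.0 t 37.5 w 0.319
stone 0.8926 -0.1323 size 53 43 long hdg 90.9 [ 67. 211.]
stone 0.8856 -0.2049 size 44 25 long hdg 97.7 [ 61. 170.]
stone 0.8188 -0.2747 size 60 27 long hdg 28.4 [ 85. 121.]
stone 1.0023 -0.311 size 56 38 long hdg 171.4 [ 16. 113.]
stone 0.337 -0.2911 size 49 28 long hdg 159.5 [437. 100.]
stone 0.7587 -0.302 size 61 26 long hdg 61.5 [114.  99.]
stone 0.5903 -0.3002 size 44 32 long hdg 14.0 [228.  86.]
```

>>> {"api": "drive_tool", "payload": {
  "steps": [0, 0, 0, 0.029, 0.008, 0, 0.15, 0, 0, 0, 0.029, 0.008, 0, 0.15, 0, 0, 0, 0.029, 0.008, 0, 0.15, 0, 0, 0, 0.029, 0.008, 0.02, 0.15, 0, 0, 0, 0, 0, 0.035, 0.15, 0, 0, 0, 0, 0, 0.035, 0.15, 0, 0, 0, 0, 0, 0.035, 0.15, 0, 0, 0, 0, 0, 0.035, 0.15, 0, 0, 0, 0, 0, 0.02, 0.15, 0, 0, 0, 0, 0, 0, 0.15]
}}

```text
time_s: 38.4
tcp_pos: [0.4534, -0.3123, 0.07]
ee_rot: [[0.009, -1.0, -0.008], [-1.0, -0.009, 0.004], [-0.004, 0.008, -1.0]]
wrist_force: [-1.1, 0.2, -0.9]
gripper_width: 0.318
gripper_force: 30.0
```

>>> {"api": "drive_tool", "payload": {
  "steps": [0, 0, 0, 0, 0, 0, 0.15, 0, 0, 0, 0, 0, 0, 0.15, 0, 0, 0, 0, 0, 0, 0.15]
}}

```text
time_s: 38.65
tcp_pos: [0.458, -0.314, 0.0765]
ee_rot: [[0.01, -1.0, 0.005], [-1.0, -0.01, -0.002], [0.002, -0.005, -1.0]]
wrist_force: [-0.2, 0.3, 0.4]
gripper_width: 0.317
gripper_force: 30.0
```

>>> {"api": "drive_tool", "payload": {
  "steps": [0, 0, 0, 0, 0.002, 0.015, 0.15, 0, 0, 0, 0, 0, 0.015, 0.15, 0, 0, 0, 0, 0, 0.007, 0.15, 0, 0, 0, 0, 0, 0.004, 0.15, 0, 0, 0, 0, 0, 0, 0.15, 0, 0, 0, 0, 0, 0, 0.15]
}}

```text
time_s: 39.15
tcp_pos: [0.4554, -0.3137, 0.0347]
ee_rot: [[0.011, -1.0, 0.003], [-1.0, -0.011, -0.001], [0.001, -0.003, -1.0]]
wrist_force: [0.4, 1.9, 4.1]
gripper_width: 0.317
gripper_force: 30.0
```

Contact with the floor. I release, lift and back off in +y to look.

>>> {"api": "drive_tool", "payload": {
  "steps": [0, 0, 0, 0, 0, 0, 0.38, 0, 0, 0, 0, 0, 0, 0.42, 0, 0, 0, 0, 0, -0.015, 0.42, 0, 0, 0, 0, 0, -0.035, 0.42, 0, 0, 0, 0, 0, -0.035, 0.42, 0, 0, 0, 0, 0, -0.035, 0.6, 0, 0, 0, -0.04, 0, -0.035, 0.8, 0, 0, 0, -0.04, 0, 0, 1, 0, 0, 0, -0.04, 0, 0, 1, 0, 0, 0, -0.04, 0, 0, 1]
}}

```text
time_s: 39.98
tcp_pos: [0.4526, -0.1608, 0.1814]
ee_rot: [[0.008, -1.0, 0.003], [-1.0, -0.008, 0.0], [-0.0, -0.003, -1.0]]
wrist_force: [1.1, 1.2, -0.6]
gripper_width: 0.709
gripper_force: 0.0
```

```bash
python3 - <<'E'
from h import *
p=r.camera_params("wrist");im=r.capture("wrist");cv2.imwrite("pics/w14.png",im)
m=((im.min(2)>140)&(cv2.cvtColor(im,cv2.COLOR_BGR2HSV)[...,1]<70)).astype(np.uint8)
n,l,s,c=cv2.connectedComponentsWithStats(m)
for i in range(1,n):
    w=at("wrist",c[i],.029,p)
    if 150<s[i,4]<6000: print(s[i],w.round(3))
go([.454,.1215,.16],-4)
E
```

```text
[ 298    9   29   52 1476] [ 0.454 -0.309  0.029]
[ 226   10   31   53 1335] [ 0.523 -0.311  0.029]
[163  13  37  16 317] [ 0.582 -0.332  0.029]
[193 185  12  61 285] [ 0.572 -0.133  0.029]
[ 122  212   54   35 1434] [ 0.642 -0.112  0.029]
[ 54 221  26  41 622] [ 0.793 -0.084  0.029]
[ 10 228  42  51 933] [ 0.898 -0.049  0.029]
[   0  299   56   88 1512] [1.113 0.226 0.029]
[ 232  298  138   37 2911] [ 0.471 -0.005  0.029]
tcp [ 0.4522 -0.1557  0.1812] turn [-0.002  0.002  0.084] shift now [-0.2771 -0.0056  0.0217] shift after turn [-0.2767  0.0176  0.0212] F [-2.8  3.4 -1.4] j6 0.0 t 40.0 w 0.756
```

Both porous stones are in the wooden tray, at (0.523,-0.311) and (0.454,-0.309). Now the tin.

>>> {"api": "drive_tool", "payload": {
  "steps": [0, 0, 0.042, 0, 0, 0, 1, 0, 0, 0.042, 0, 0, 0, 1, 0, 0, 0, -0.0395, 0.0025, 0, 1, 0, 0, 0, -0.0395, 0.0025, 0, 1, 0, 0, 0, -0.0395, 0.0025, 0, 1, 0, 0, 0, -0.0395, 0.0025, 0, 1, 0, 0, 0, -0.0395, 0.0025, 0, 1, 0, 0, 0, -0.04, 0.0025, 0, 1, 0, 0, 0, -0.039, 0.0025, 0.0, 1, 0, 0, 0, 0, 0, 0, 1]
}}

```text
time_s: 40.87
tcp_pos: [0.4569, 0.1204, 0.1812]
ee_rot: [[-0.067, -0.998, 0.004], [-0.998, 0.067, 0.002], [-0.002, -0.004, -1.0]]
wrist_force: [-0.1, -1.2, 0.4]
gripper_width: 1.0
gripper_force: 0.0
```

```bash
python3 - <<'E'
from h import *
p=r.camera_params("wrist");im=r.capture("wrist");cv2.imwrite("pics/w15.png",im)
m=((im.min(2)>185)).astype(np.uint8)
n,l,s,c=cv2.connectedComponentsWithStats(m)
for i in range(1,n):
    if s[i,4]>1000: print(s[i],at("wrist",(s[i,0]+s[i,2]/2,s[i,1]+s[i,3]/2),.041,p).round(3))
print("cork",rects(im,p,"cork",.003));print(proj("wrist",[.454,.1215,.041],p))
go([.454,.1215,.033],-4)
E
```

```text
[ 597    0   43   46 1280] [ 0.032 -0.09   0.041]
[ 544   15   96  179 8389] [0.108 0.031 0.041]
[  13   43   69  138 3475] [ 0.768 -0.001  0.041]
[ 141  150   45   43 1362] [0.607 0.089 0.041]
[ 285  161   66   64 3133] [0.452 0.123 0.041]
[ 358  190  121   57 1970] [0.352 0.156 0.041]
cork [(0.4939, 0.1323, 29, 11, 89.6, [280.0, 192.0]), (0.4336, 0.1033, 82, 37, -42.3, [332.0, 161.0]), (0.6934, 0.0202, 39, 23, -68.5, [110.0, 116.0]), (0.6247, 0.0152, 39, 26, 16.6, [155.0, 103.0])]
[316.16848241 191.88472493]
tcp [0.4561 0.1181 0.1808] turn [-0.002  0.001  0.001] shift now [-0.0032  0.0026  0.1478] shift after turn [-0.0033  0.0023  0.1478] F [-0.6 -0.  -0.3] j6 -38.0 t 40.9 w 0.997
```

>>> {"api": "drive_tool", "payload": {
  "steps": [0, 0, 0, -0.004, 0.003, 0.03, 1, 0, 0, 0, 0, 0, 0.035, 1, 0, 0, 0, 0, 0, 0.03, 1, 0, 0, 0, 0, 0, 0.02, 1, 0, 0, 0, 0, 0, 0, 1, 0, 0, 0, 0, 0, 0, 1]
}}

```text
time_s: 41.42
tcp_pos: [0.4529, 0.1181, 0.0652]
ee_rot: [[-0.075, -0.997, -0.001], [-0.997, 0.075, -0.002], [0.002, 0.001, -1.0]]
wrist_force: [0.1, 0.1, 1.3]
gripper_width: 1.0
gripper_force: 0.0
```

```bash
python3 -c "
from h import *
go([.453,.122,.033],-4)"
```

```text
tcp [0.4529 0.1181 0.0652] turn [ 0.001 -0.002 -0.005] shift now [-0.004   0.0002  0.0322] shift after turn [-0.0039  0.0002  0.0322] F [0.1 0.1 1.3] j6 -39.0 t 41.4 w 1.0
```

>>> {"api": "drive_tool", "payload": {
  "steps": [0, 0, 0, -0.004, 0, 0.015, 1, 0, 0, 0, 0, 0, 0.01, 1, 0, 0, 0, 0, 0, 0.006, 1, 0, 0, 0, 0, 0, 0, 1, 0, 0, 0, 0, 0, 0, 0.6, 0, 0, 0, 0, 0, 0, 0.6, 0, 0, 0, 0, 0, 0, 0.6, 0, 0, 0, 0, 0, 0, 0.6, 0, 0, 0, 0, 0, 0, 0.6, 0, 0, 0, 0, 0, 0, 0.6]
}}

```text
time_s: 42.25
tcp_pos: [0.4537, 0.1233, 0.0351]
ee_rot: [[-0.074, -0.997, 0.001], [-0.997, 0.074, 0.0], [-0.0, -0.001, -1.0]]
wrist_force: [-0.9, 0.2, 4.4]
gripper_width: 0.726
gripper_force: 30.0
```

>>> {"api": "drive_tool", "payload": {
  "steps": [0, 0, 0, 0, 0, -0.02, 0.6, 0, 0, 0, 0, 0, -0.035, 0.6, 0, 0, 0, 0, 0, -0.035, 0.6, 0, 0, 0, 0, 0, -0.035, 0.6, 0, 0, 0, 0, 0, -0.035, 0.6, 0, 0, 0, 0, 0, -0.03, 0.6, 0, 0, 0, 0, 0, -0.02, 0.6, 0, 0, 0, 0, 0, 0, 0.6, 0, 0, 0, 0, 0, 0, 0.6]
}}

```text
time_s: 43.0
tcp_pos: [0.4532, 0.1233, 0.245]
ee_rot: [[-0.074, -0.997, 0.002], [-0.997, 0.074, 0.002], [-0.002, -0.002, -1.0]]
wrist_force: [-1.0, -0.7, -1.6]
gripper_width: 0.728
gripper_force: 30.0
```

```bash
python3 -c "
from h import *
go([.659,.118,.23],-4)
p=r.camera_params('wrist');im=r.capture('wrist');cv2.imwrite('pics/w16.png',im);print(rects(im,p,'yellow',.151))"
```

```text
tcp [0.4532 0.1233 0.245 ] turn [-0.002  0.002 -0.005] shift now [-0.01   -0.2056  0.0154] shift after turn [-0.0091 -0.2057  0.015 ] F [-1.  -0.7 -1.6] j6 -39.0 t 43.0 w 0.728
[(0.6485, -0.0038, 58, 54, -4.0, [90.0, 86.0])]
```

```bash
python3 - <<'E'
from h import *
p=r.camera_params("wrist");im=cv2.imread("pics/w16.png")
c=proj("wrist",[.659,.118,.151],p);print(c)
# brass pins: saturated yellow/orange pixels near
h=cv2.cvtColor(im,cv2.COLOR_BGR2HSV).astype(int)
m=((h[...,0]>12)&(h[...,0]<32)&(h[...,1]>110)&(h[...,2]>90)).astype(np.uint8)
x0,y0=int(c[0])-70,int(c[1])-70;M=np.zeros_like(m);M[max(0,y0):y0+140,max(0,x0):x0+140]=m[max(0,y0):y0+140,max(0,x0):x0+140]
n,l,s,cc=cv2.connectedComponentsWithStats(M)
for i in range(1,n):
    if s[i,4]>3: print(s[i],at("wrist",cc[i],.156,p).round(4))
d=(im.max(2)<95).astype(np.uint8)
n,l,s,cc=cv2.connectedComponentsWithStats(d);i=l[int(c[1]),int(c[0])];print(i,s[i],at("wrist",cc[i],.151,p) if i else im[int(c[1]),int(c[0])])
cv2.imwrite("pics/w16c.png",cv2.resize(im[max(0,y0):y0+140,max(0,x0):x0+140],None,fx=4,fy=4,interpolation=cv2.INTER_CUBIC))
E
```

```text
[100.33526436 216.29103244]
[115 183   8   7  40] [0.6229 0.0891 0.156 ]
[ 73 185   8   6  35] [0.6777 0.0856 0.156 ]
[ 86 237   6   5  18] [0.6816 0.1394 0.156 ]
[127 239   7   7  28] [0.6266 0.1434 0.156 ]
0 [     0      0    640    400 132139] [98 91 92]
```

View pics/w16c.png

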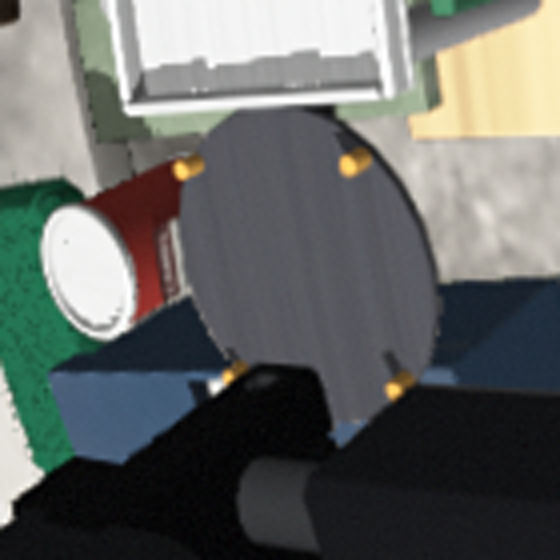

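All four pins show at (119,186), (77,188), (89,239) and (130,242), giving a pan centre of about (0.655,0.115). I'll hover and re-measure from close by.

>>> {"api": "drive_tool", "payload": {
  "steps": [0, 0, 0, -0.001, -0.034, 0, 0.6, 0, 0, 0, -0.001, -0.034, 0, 0.6, 0, 0, 0, -0.001, -0.034, 0, 0.6, 0, 0, 0, -0.001, -0.034, 0, 0.6, 0, 0, 0, -0.001, -0.034, 0, 0.6, 0, 0, 0, -0.001, -0.034, 0, 0.6, 0, 0, 0, 0, 0, 0.01, 0.6, 0, 0, 0, 0, 0, 0, 0.6, 0, 0, 0, 0, 0, 0, 0.6, 0, 0, 0, 0, 0, 0, 0.6]
}}

```text
time_s: 43.88
tcp_pos: [0.6561, 0.1139, 0.2337]
ee_rot: [[-0.074, -0.997, -0.002], [-0.997, 0.074, -0.001], [0.001, 0.002, -1.0]]
wrist_force: [0.5, -0.1, -1.2]
gripper_width: 0.729
gripper_force: 30.0
```

```bash
cat > pins.py <<'E'
from h import *
p=r.camera_params("wrist");im=r.capture("wrist");cv2.imwrite("pics/w17.png",im)
h=cv2.cvtColor(im,cv2.COLOR_BGR2HSV).astype(int)
m=((h[...,0]>12)&(h[...,0]<32)&(h[...,1]>110)&(h[...,2]>90)).astype(np.uint8)
c=proj("wrist",[.658,.116,.151],p);n,l,s,cc=cv2.connectedComponentsWithStats(m)
for i in range(1,n):
    if 8<s[i,4]<400 and abs(cc[i]-c).max()<110: print(s[i],at("wrist",cc[i],.156,p).round(4))
print(rects(im,p,"yellow",.151))
# tin lid
z=r.sense()["tcp_pos"][2]+.006
n,l,s,cc=cv2.connectedComponentsWithStats((im.min(2)>150).astype(np.uint8))
for i in range(1,n):
    if s[i,4]>1500 and abs(cc[i]-proj("wrist",r.sense()["tcp_pos"],p)).max()<70:print("lid",s[i],at("wrist",(s[i,0]+s[i,2]/2,s[i,1]+s[i,3]/2),z,p).round(4))
go([.658,.116,.183],-4)
E
python3 pins.py
```

```text
[270 179   6   8  39] [0.6832 0.0868 0.156 ]
[345 179   7   7  41] [0.6278 0.0903 0.156 ]
[(0.6495, -0.0036, 59, 55, -4.1, [309.0, 57.0])]
lid [ 253  214  121   60 5526] [0.6539 0.097  0.2407]
tcp [0.6563 0.1141 0.2347] turn [ 0.    -0.    -0.004] shift now [-0.002  -0.0016  0.0517] shift after turn [-0.002  -0.0016  0.0517] F [-1.3  0.6 -1.4] j6 -28.0 t 43.9 w 0.73
```

Measured pan centre is (0.6575,0.1165). Lowering to just above the pins.

>>> {"api": "drive_tool", "payload": {
  "steps": [0, 0, 0, -0.003, -0.001, 0.01, 0.6, 0, 0, 0, 0, 0, 0.015, 0.6, 0, 0, 0, 0, 0, 0.01, 0.6, 0, 0, 0, 0, 0, 0, 0.6, 0, 0, 0, 0, 0, 0, 0.6, 0, 0, 0, 0, 0, 0, 0.6]
}}

```text
time_s: 44.43
tcp_pos: [0.6588, 0.1171, 0.2005]
ee_rot: [[-0.074, -0.997, 0.002], [-0.997, 0.074, 0.0], [-0.0, -0.002, -1.0]]
wrist_force: [0.6, -0.2, -1.1]
gripper_width: 0.727
gripper_force: 30.0
```

```bash
python3 pins.py
```

```text
[267 186   8  10  62] [0.6828 0.0865 0.156 ]
[355 186   8   9  60] [0.6278 0.0901 0.156 ]
[340 325  16   1  16] [0.6374 0.1992 0.156 ]
[(0.6494, -0.0036, 59, 55, -4.0, [313.0, 44.0])]
lid [ 253  213  121   61 5689] [0.6566 0.1003 0.2067]
lid [ 267  298  109   27 1811] [0.6553 0.1427 0.2067]
tcp [0.6589 0.1171 0.2007] turn [-0.002  0.    -0.004] shift now [0.0012 0.0009 0.0177] shift after turn [0.0012 0.0008 0.0177] F [-0.5  0.1 -1.7] j6 -28.0 t 44.5 w 0.727
```

>>> {"api": "drive_tool", "payload": {
  "steps": [0, 0, 0, 0.001, 0.001, 0.006, 0.6, 0, 0, 0, 0, 0, 0.005, 0.6, 0, 0, 0, 0, 0, 0.003, 0.6, 0, 0, 0, 0, 0, 0, 0.6, 0, 0, 0, 0, 0, 0, 0.6]
}}

```text
time_s: 44.9
tcp_pos: [0.6573, 0.1159, 0.1853]
ee_rot: [[-0.074, -0.997, -0.0], [-0.997, 0.074, -0.0], [0.0, -0.0, -1.0]]
wrist_force: [-0.6, -0.5, -1.7]
gripper_width: 0.731
gripper_force: 30.0
```

>>> {"api": "drive_tool", "payload": {
  "steps": [0, 0, 0, 0, 0, 0.001, 0.6, 0, 0, 0, 0, 0, 0.001, 0.6, 0, 0, 0, 0, 0, 0, 0.6, 0, 0, 0, 0, 0, 0, 0.6]
}}

```text
time_s: 45.23
tcp_pos: [0.6574, 0.116, 0.1837]
ee_rot: [[-0.074, -0.997, 0.001], [-0.997, 0.074, 0.0], [-0.0, -0.001, -1.0]]
wrist_force: [0.3, -0.8, -1.5]
gripper_width: 0.729
gripper_force: 30.0
```

>>> {"api": "drive_tool", "payload": {
  "steps": [0, 0, 0, 0, 0, 0.001, 0.6, 0, 0, 0, 0, 0, 0, 0.6, 0, 0, 0, 0, 0, 0, 0.6]
}}

```text
time_s: 45.48
tcp_pos: [0.6576, 0.1161, 0.1832]
ee_rot: [[-0.074, -0.997, 0.001], [-0.997, 0.074, 0.0], [-0.0, -0.001, -1.0]]
wrist_force: [-0.4, 0.1, -0.1]
gripper_width: 0.728
gripper_force: 30.0
```

>>> {"api": "drive_tool", "payload": {
  "steps": [0, 0, 0, 0, 0, 0, 0.8, 0, 0, 0, 0, 0, 0, 0.9, 0, 0, 0, 0, 0, 0, 1, 0, 0, 0, 0, 0, 0, 1, 0, 0, 0, 0, 0, -0.015, 1, 0, 0, 0, 0, 0, -0.025, 1, 0, 0, 0, 0, 0, -0.03, 1, 0, 0, 0, 0, 0, -0.03, 1, 0, 0, 0, -0.04, 0, -0.01, 1, 0, 0, 0, 0, 0, 0, 1]
}}

```text
time_s: 46.32
tcp_pos: [0.6621, 0.1601, 0.297]
ee_rot: [[-0.071, -0.997, 0.009], [-0.997, 0.071, 0.004], [-0.005, -0.009, -1.0]]
wrist_force: [-0.1, 0.3, -0.3]
gripper_width: 1.0
gripper_force: 0.0
```

>>> {"api": "drive_tool", "payload": {
  "steps": [0, 0, 0, 0, 0, 0, 1, 0, 0, 0, 0, 0, 0, 1, 0, 0, 0, 0, 0, 0, 1, 0, 0, 0, 0, 0, 0, 1]
}}

```text
time_s: 46.65
tcp_pos: [0.6601, 0.1551, 0.2919]
ee_rot: [[-0.075, -0.997, -0.001], [-0.997, 0.075, -0.001], [0.001, 0.001, -1.0]]
wrist_force: [0.3, 0.5, 0.0]
gripper_width: 0.996
gripper_force: 0.0
```

```bash
python3 - <<'E'
from h import *
p=r.camera_params("wrist");im=r.capture("wrist");cv2.imwrite("pics/w18.png",im)
print(rects(im,p,"yellow",.151))
h=cv2.cvtColor(im,cv2.COLOR_BGR2HSV).astype(int)
m=((h[...,0]>12)&(h[...,0]<32)&(h[...,1]>110)&(h[...,2]>90)).astype(np.uint8)
c=proj("wrist",[.6575,.1163,.151],p);n,l,s,cc=cv2.connectedComponentsWithStats(m)
for i in range(1,n):
    if 4<s[i,4]<400 and abs(cc[i]-c).max()<90: print(s[i],at("wrist",cc[i],.156,p).round(4))
n,l,s,cc=cv2.connectedComponentsWithStats((im.min(2)>150).astype(np.uint8))
q=proj("wrist",[.6575,.1163,.189],p);i=l[int(q[1]),int(q[0])];print("lid",q,s[i],cc[i],at("wrist",(s[i,0]+s[i,2]/2,s[i,1]+s[i,3]/2),.189,p))
s0=r.sense();print(s0["time_s"],s0["tcp_pos"])
E
```

```text
[(0.6496, -0.0009, 58, 49, -4.5, [311.0, 25.0])]
[340 119   6   6  27] [0.6279 0.0908 0.156 ]
[279 120   5   5  23] [0.683  0.0872 0.156 ]
[280 181   5   4  14] [0.6879 0.1432 0.156 ]
[342 181   4   4   9] [0.6301 0.1475 0.156 ]
lid [311.772377   158.04905647] [  261     0   379   274 40862] [423.58487103 123.61284323] [0.53922171 0.10488118 0.189     ]
46.7 [0.66011292 0.15515147 0.29199174]
```

```bash
python3 - <<'E'
from h import *
p=r.camera_params("wrist");im=cv2.imread("pics/w18.png")
g=cv2.medianBlur(cv2.cvtColor(im,cv2.COLOR_BGR2GRAY)[100:215,250:380],3)
c=cv2.HoughCircles(g,cv2.HOUGH_GRADIENT,1,60,param1=150,param2=12,minRadius=28,maxRadius=48);print(c+np.array([250,100,0]))
q=c[0,0]+np.array([250,100,0]);print(at("wrist",q[:2],.189,p))
h=cv2.cvtColor(im,cv2.COLOR_BGR2HSV)
for r_ in range(105,210,5):print(r_,"".join("#" if im[r_,x].min()>200 else "+" if im[r_,x].min()>120 else "." for x in range(250,380,3)))
E
```

```text
[[[311.5        150.5         44.09999847]]]
[0.65736629 0.11020393 0.189     ]
105 +++++#++++++++++........+++++++++++++#++++++
110 +++++++++++++++............+++++++++++++++++
115 ++++++++++++..................++++++++++++++
120 ++++++++++......++++#####++.....++++++++++++
125 +++++++++.....++.+###########....+++++++++++
130 ++++++++....#++++++############...+++++++++#
135 +++++++....#####++############+#+..++++++++#
140 +++++++..+#####################+#+..++++++++
145 +++++++..#######################+#..++++++++
150 ++++++..+#######################+#+.++++++++
155 ++#++++.+#########################+.++++++++
160 +++++++.+#########################+.++++++++
165 +++++++.+#######################.#.+++++++++
170 ++++++++.######################+##++++++++++
175 +++++++++.#+##################++#++++++++++.
180 ...........##################+##.....++++++.
185 ............+#+###########+.##+.......++++..
190 ...............###+++++++###+++........++++.
195 ....................###++##+++++........+++.
200 ......................++++++++++........++..
205 ......................+++++++++++........+..
```

The lid is centred at (313,158), exactly where a tin seated between the four pins should appear, and the rocker is level. Handing in.

```bash
python3 -c "
from station import r
print(r.finish_job())"
```

```text
the job is handed in; nothing more can be done
None
```

The job is handed in: four stones were found and sorted, two dense ones tipped by the rocker into the catch tray and two porous ones set in the wooden tray, and the tin is back on the tail pan between its pins with the rocker level.

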